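# Swap the check weight on the ink-mixing scale from the case behind the bottles

### The arm

A 7-joint arm with a two-finger parallel gripper is mounted at the origin on a cart in front of the work surface, level with it; the furniture and walls round the work are solid. World frame = base frame: x ahead of the robot, y to its left, z up, the work surface at z = 0. Lengths are in m, angles in rad, forces in N, time in s.
With the tool pointing down it reaches from about 0.35 to 0.9 m from the base axis. Payload 8.1 kg.
Tool frame: the origin (TCP) lies midway between the tips of the shut fingers; the grasp point (between the pads) lies 19 mm behind it; z points along the fingers, y is the direction in which the jaws open and shut (so a half turn about z gives the same grasp; the last joint's range is limited). The gripper opens to 92 mm and grips with 3 to 60 N. Pads are 19 mm wide; open, the fingers measure 130 mm over their backs; the gripper's body (75 mm by 190 mm) begins 47 mm behind the grasp point.
Start: joints at [-1.271, 0.434, 0.025, 1.573, -0.012, 1.134, -0.075], TCP at [0.245, 0.575, 0.227] pointing down, gripper open.
Joint ranges: [-2.62, 2.62], [-0.44, 2.09], [-1.27, 1.32], [0.08, 2.57], [-1.32, 4.46], [0.12, 2], [-2.74, 2.74]. Speed limits (rad/s): [2.22, 2.22, 3.01, 3.01, 3.14, 3.14, 3.14].

### API

Orientations are given as a unit quaternion [w, x, y, z].
In Python, from workcell import * gives the robot as it stands.
- The arm moves only by the tool jog_arm, never from a script. Its argument "deltas" is a list of rows, each an object of numbers: "x", "y", "z": the shift along the tool's x, y, z each as a share of 30 cm, from -1 to 1; "turn": the turn about the tool's z as a share of 180 degrees, from -1 to 1. In form: [{"x": .., "y": .., "z": .., "turn": ..}, ...]. A call has 1 to 10 rows; each row is the pose to reach, as a shift and turn from the pose commanded when the call began, along the tool's axes at that moment, turning the shorter way round; what a row does not reach only later rows make up. A row lasts 1/8 s, in which the tool goes at most 62.5 mm and 10.7 degrees, less where a joint would pass 70% of its speed; a pose out of reach is approached as far as the arm can. A call with a number of a shift or a turn outside -1 to 1 is refused whole. A call with a gripper value outside its range is refused whole. "jaw" is the closure, from -1 (fully open) to 1 (shut), set as the call begins (left out, the last holds). The fingers move at their own pace and stop on an object; "grip_force" is the grip in N (left out, the last holds). Time passes only in rows, so rows that repeat a pose let the fingers close. It gives the time, the measured TCP pose, the force and the opening at its end, in the units of the state.
- read_state(): the state, without advancing time (a new reading comes with each control period).
- camera(name): name is "scene" or "side" or "wrist"; returns a dict with "color" (480x640x3 uint8, red, green, blue), "K" (3x3 intrinsics, pixels), "R" (3x3) and "t" (3): a world point X has camera coordinates R X + t; the wrist camera has in their place "hand_eye" (4x4, takes a point from camera to tool coordinates, whose origin is the TCP and whose axes are the flange's). Camera axes: x right, y down, z forward; pixel columns grow to the right and rows downward; lengths in m; the calibration is good to about 2 mm. A picture is of the moment at which its call begins: read the wrist's pose just before it. There is no depth.
- hand_in(): hands the job in, once; it reports no verdict.
The state is a dict: "time": time; "q": joint angles; "qvel": joint speeds; "effort": joint torques, N m; "eef_pos": TCP position; "tcp_rot": TCP orientation; "contact_force": force on the tool from outside, world axes, zero at the start; "moment": the same for the moment, N m; "finger_gap": opening from 0.0 (shut) to 1.0 (fully open).
Only numpy, scipy, OpenCV 4.12 (cv2) and the standard library are available. Lean on these libraries where they do the work, as an engineer would, in place of code of your own. Each camera call takes 0.05 s, during which the arm holds its last target.

### The job

The ink-mixing scale has been checked with the small steel weight and now needs the large brass one, which lies in the wooden case behind the two pigment bottles: stand the bottles aside so that the case's clear lid can slide out without touching them, put the steel weight into its own, smaller pocket in the case, and set the brass weight gently and upright on the ring in the middle of the scale's pan. Then slide the lid fully shut and stand each bottle upright exactly where it stood at first. Knock nothing over, and leave the purple-lidded tub alone.

Things in the scene. Friction and masses are not known exactly. Their poses are not given: they have to be found in the camera images.
- orange_bottle: orange-brown pigment bottle with black cap, loose, 36 mm across, 85 mm tall, 0.09 kg; origin at the centre of its underside, z up. It stands on the bench close before one end of the weight case, and must finally stand on that very place again. Grip its body 30 to 50 mm above the bench, fingers at its sides along the case's length (the case is close behind it)
- blue_bottle: the same in blue, 38 mm across, 89 mm tall, 0.09 kg; origin at the centre of its underside. It stands before the other end of the case, about 92 mm from the orange one, and must finally stand on its own first place again
- lid (a joint): slide of the case's clear lid, m: 0 shut, 0.078 fully open (end stop). It cannot be lifted; it slides out of the case's front towards the robot, along the -x axis of lid_knob, friction about 1.2 N, and stays where left. Its top is 67 mm above the bench. Shut, its front is flush with the case's front, 5 to 20 mm from the bottles; open, it juts out 78 mm, over the places of the bottles
- lid_knob (a point): middle of the black round knob on the lid, 20 mm across, 21 mm tall (67 to 88 mm above the bench); moves with the lid. Its x points straight back across the case, y along the case, z up. Lid shut, the case's centre lies 24 mm from it along +x. The wooden case is fixed, 82 mm (x) by 200 mm (y), 71 mm tall, walls 8 mm
- weight_large: brass check weight, loose, 0.2 kg: body 34 mm across and 26 mm tall, on it a knob 18 mm across from 31.5 to 46 mm above its foot (grip here from above); origin at the centre of its foot, z up. At the start it stands in its pocket in the case, under the clear lid
- weight_small: steel check weight, loose, 0.1 kg: body 24 mm across and 22 mm tall, on it a knob 16 mm across from 27.5 to 42 mm above its foot (grip here from above); origin at the centre of its foot, z up. At the start it stands on the scale's pan
- pocket_large: fixed blue insert block in one half of the case, 64 by 91 by 24 mm, with the large round pocket, 44 mm across, 18 mm deep, where the brass weight is at the start. Origin at the centre of its underside, 6 mm above the bench, on the pocket's axis; x and y as the case's; pocket floor 6 mm and mouth 24 mm above the origin
- pocket_small: the like blue block in the other half of the case, with the small pocket, 34 mm across, 18 mm deep, empty at the start: the place of the steel weight. Origin and heights as for pocket_large; the two pockets are 92 mm apart along the case, in either order
- scale: white bench scale, fixed, left or right of the case; sloped grey panel towards the robot (its -x), round steel pan 128 mm across with a dark ring 52 mm across in its middle. Origin on the bench right under the middle of the pan; pan top 50 mm above it. The housing reaches 123 mm forward, 72 mm back, 75 mm to either side
- purple_tub: ink tub with a purple lid, loose, 108 mm across, 94 mm tall, behind and between case and scale; leave it alone. Origin at the centre of its underside
Mind the look-alikes: they are no part of the job. Several things have the shape of the weight_small; the one meant has the colours described above. Leave any red look-alike of the orange_bottle alone.

How it is judged:
By the outcome, as a careful person would: the job done as asked, in the order asked, and still so for the second after the job is handed in, with the robot touching nothing.
It also fails if it takes over 144 s, if anything falls off the work surface, if the arm or the gripper's body presses on something with over 40 N, if the wrist force passes 120 N, or if a joint passes its speed limit or range.

## Working session

There is one attempt and no reset: what is moved stays moved. The work goes in short steps, Python scripts to look and compute and a tool call to move; the robot and the scene stay as the last step left them, time stands still between calls to the robot, and variables do not carry over. Pictures are saved under pics/ and viewed, and the job is handed in when it is done.

Besides the shell and the picture viewer there is one more tool, called after ">>>" as a command line: name --argument value ..., lists and objects as JSON in quotes. jog_arm: Moves the arm, as the interface text tells. Shift numbers are shares of 30 cm and turn numbers shares of 180 degrees, none past 1 either way. Its arguments: {"type":"object","properties":{"deltas":{"type":"array"},"jaw":{"type":"number"},"grip_force":{"type":"number"}},"required":["deltas"]}

```bash
mkdir -p pics; ls
python3 - <<'E'
from workcell import *
import cv2
s=read_state();print(s)
for n in("scene","side","wrist"):
    c=camera(n);cv2.imwrite(f"pics/{n}0.png",c["color"][:,:,::-1])
    print(n,c["K"].tolist(),{k:c[k].tolist() for k in c if k in("R","t","hand_eye")})
E
```

```text
pics
{'time': 0.0, 'q': array([-1.27059876,  0.43522051,  0.02497781,  1.57408004, -0.01157947,
        1.13398205, -0.0750914 ]), 'qvel': array([-0.00048071, -0.00066439,  0.00030373, -0.00028045, -0.00023142,
        0.00014661,  0.00037087]), 'effort': array([ 1.04026178e-04, -6.67840362e+01,  9.84897874e-01, -3.14462793e+01,
       -6.05093781e-02,  4.25470644e-02,  1.74946308e-04]), 'eef_pos': array([0.24486188, 0.57449711, 0.22595316]), 'tcp_rot': array([-7.47855961e-05,  2.00067756e-01,  9.79781759e-01, -7.69059563e-04]), 'contact_force': array([-0.51107832,  0.76977812, -0.13301204]), 'moment': array([0.00569678, 0.00506394, 0.05204905]), 'finger_gap': 0.9983623982092373}
scene [[455.56503907927123, 0.0, 320.1144518557467], [0.0, 455.56503907927123, 247.42574378213703], [0.0, 0.0, 1.0]] {'R': [[0.6284693708228859, -0.777801323901971, 0.007165924492158881], [-0.4309386936416971, -0.3558417297064088, -0.8292578041368914], [0.6475477528799506, 0.518075056276494, -0.5588203144162119]], 't': [-0.39433332628549395, 0.29452253037950205, 0.5540713831028702]}
side [[495.17282378557957, 0.0, 311.69104530735086], [0.0, 495.17282378557957, 238.86799768702605], [0.0, 0.0, 1.0]] {'R': [[0.904331010035048, -0.42682775166994485, -0.0018694098989172302], [-0.29671269721528737, -0.6254923852152169, -0.7216099024743273], [0.30683383059926667, 0.6531288896092097, -0.6922973739352344]], 't': [-0.5450044081183795, 0.1936110087373361, 0.8563106781805205]}
wrist [[338.2004760872511, 0.0, 321.25330120095026], [0.0, 338.2004760872511, 239.51479277441956], [0.0, 0.0, 1.0]] {'hand_eye': [[-0.0015552487121625164, -0.9637388238367868, -0.2668427638725254, 0.07313342239360818], [0.9999987782807538, -0.0015407407999636056, -0.000263732411812494, -0.00030701538205113454], [-0.0001569663691055892, -0.2668428480350791, 0.9637400426536629, -0.1582357483693037], [0.0, 0.0, 0.0, 1.0]]}
```

View pics/scene0.png

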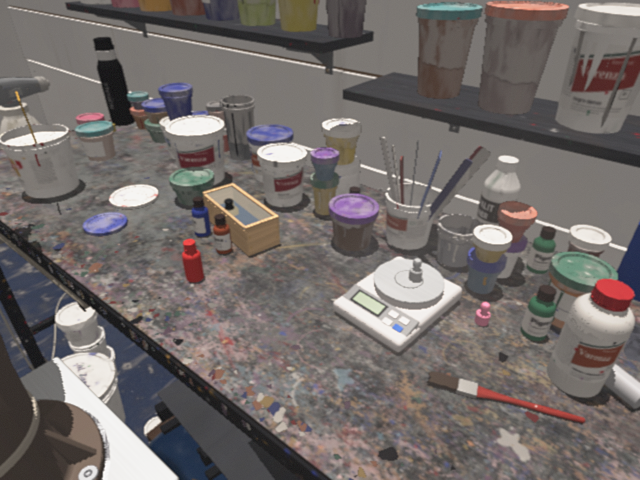

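View pics/side0.png

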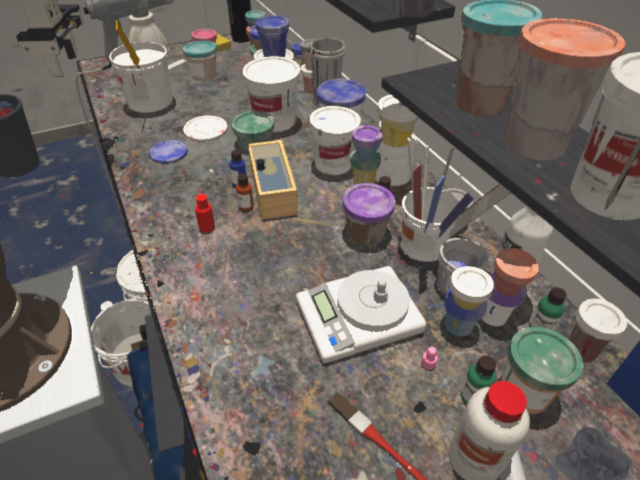

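View pics/wrist0.png

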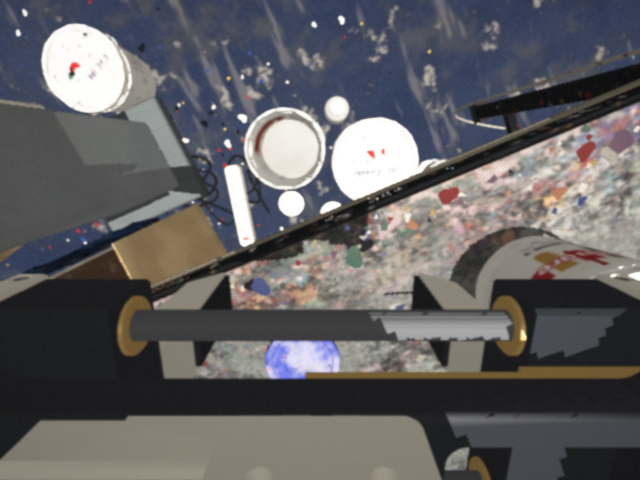

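```bash
cat > h.py <<'E'
import numpy as np, cv2
from scipy.spatial.transform import Rotation as Ro
from workcell import *
def ray(c,u,v):
    K=c["K"];d=np.array([(u-K[0,2])/K[0,0],(v-K[1,2])/K[1,1],1.])
    return -c["R"].T@c["t"], c["R"].T@d
def plane(c,u,v,z):
    o,d=ray(c,u,v);return o+d*(z-o[2])/d[2]
def proj(c,X):
    p=c["K"]@(c["R"]@np.array(X,float)+c["t"]);return p[:2]/p[2]
def tri(rays):
    A=0;b=0
    for o,d in rays:
        d=d/np.linalg.norm(d);P=np.eye(3)-np.outer(d,d);A=A+P;b=b+P@o
    return np.linalg.solve(A,b)
def pose(s=None):
    s=s or read_state();q=s["tcp_rot"];return Ro.from_quat([q[1],q[2],q[3],q[0]]).as_matrix(),s["eef_pos"]
def wrist():
    s=read_state();R,p=pose(s);c=camera("wrist");H=c["hand_eye"]
    Rw=R@H[:3,:3];tw=R@H[:3,3]+p
    c["R"]=Rw.T;c["t"]=-Rw.T@tw;return c
def crop(c,u0,v0,w,h,k,name):
    im=c["color"][v0:v0+h,u0:u0+w,::-1];cv2.imwrite("pics/"+name,cv2.resize(im,None,fx=k,fy=k,interpolation=cv2.INTER_CUBIC))
E
python3 - <<'E'
from h import *
c=camera("scene");d=camera("side")
crop(c,165,160,130,110,6,"sc1.png");crop(d,190,120,130,130,4.5,"sd1.png");crop(c,325,240,200,110,4,"sc2.png")
for n,p,q,z in(("blue",(202,235),(238,185),0),("orange",(222,253),(245,208),0),("pan",(409,283),(373,298),.05),("red",(194,281),(206,230),0),("knob",(229,204),(261,161),.088)):
    print(n,plane(c,*p,z).round(3),plane(d,*q,z).round(3))
E
```

```text
blue [0.53  0.266 0.   ] [0.531 0.265 0.   ]
orange [0.511 0.176 0.   ] [0.518 0.177 0.   ]
pan [ 0.616 -0.213  0.05 ] [ 0.623 -0.211  0.05 ]
red [0.411 0.144 0.   ] [0.416 0.143 0.   ]
knob [0.564 0.2   0.088] [0.578 0.214 0.088]
```

View pics/sc1.png

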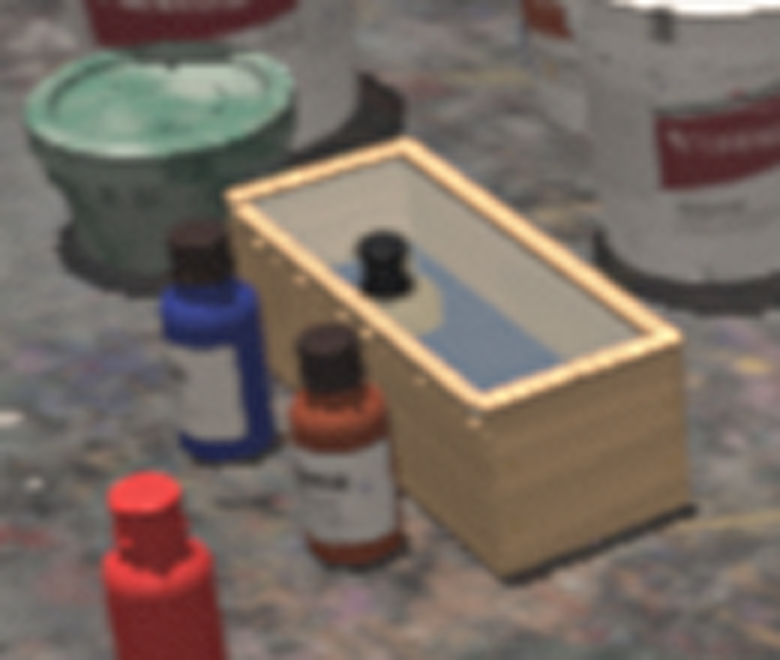

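View pics/sd1.png

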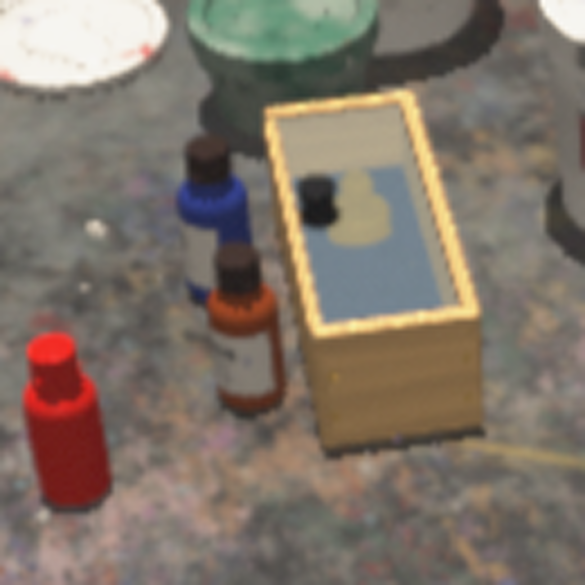

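View pics/sc2.png

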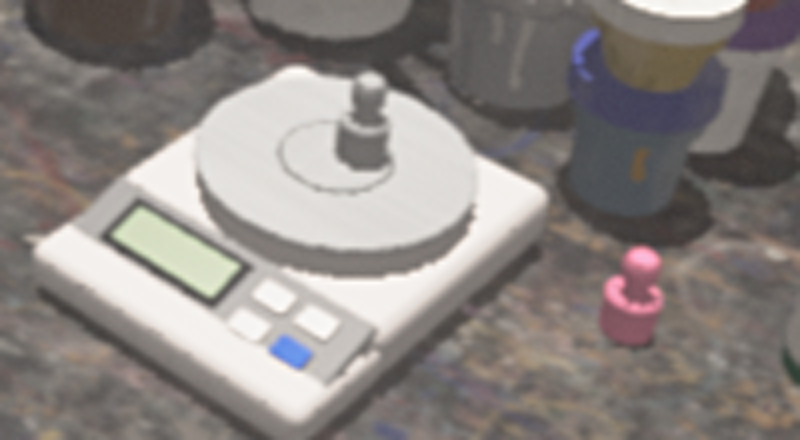

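```bash
cat >> h.py <<'E'
CY=None
def go(x,y,z,yawdeg=None,p=None):
    """print shift row for world target; yawdeg = heading of tool y axis mod 180"""
    R,pp=pose();d=R.T@(np.array([x,y,z])-pp)/.3
    t=0
    if yawdeg is not None:
        a=np.degrees(np.arctan2(R[1,1],R[0,1]));t=-(((yawdeg-a)+90)%180-90)/180
    print("row x %.4f y %.4f z %.4f turn %.4f"%(*d,t),"cur",pp.round(4),"yaw_y %.2f"%np.degrees(np.arctan2(R[1,1],R[0,1])))
E
python3 - <<'E'
from h import *
c=camera("scene");d=camera("side")
A=[(203,192),(232.5,183.3),(278.7,216.3),(245.5,227.5)];B=[(249.1,143.3),(281.6,140.4),(296.7,190),(260.7,193.3)]
for a,b in zip(A,B): print(plane(c,*a,.071).round(3),plane(d,*b,.071).round(3))
go(.62,.21,.28,80)
for n,p in(("bucket",(50,195)),("bucket2",(283,205)),("purple",(354,250)),("green",(192,205)),("p",(325,215))): print(n,plane(c,*p,0).round(3))
E
```

```text
[0.585 0.315 0.071] [0.586 0.318 0.071]
[0.659 0.297 0.071] [0.662 0.296 0.071]
[0.615 0.103 0.071] [0.616 0.103 0.071]
[0.539 0.124 0.071] [0.542 0.126 0.071]
row x -1.6268 y -0.6289 z -0.1779 turn -0.0727 cur [0.245  0.5749 0.2266] yaw_y 66.92
bucket [0.402 0.726 0.   ]
bucket2 [0.751 0.221 0.   ]
purple [ 0.7   -0.036  0.   ]
green [0.604 0.397 0.   ]
p [0.779 0.107 0.   ]
```

>>> jog_arm --deltas '[{"x":-0.8,"y":-0.3,"z":-0.18,"turn":-0.056},{"x":-0.8,"y":-0.3,"z":-0.18,"turn":-0.056},{"x":-0.8,"y":-0.3,"z":-0.18,"turn":-0.056},{"x":-0.8,"y":-0.3,"z":-0.18,"turn":-0.056},{"x":-0.8,"y":-0.3,"z":-0.18,"turn":-0.056}]' --jaw -1 --grip_force 15

```text
time: 0.98
eef_pos: [0.4349, 0.3939, 0.282]
tcp_rot: [0.002, 0.117, 0.993, 0.0]
contact_force: [0.2, -0.0, -0.1]
finger_gap: 0.999
```

Run:
```python
from h import *
go(.63,.20,.26,77)
```

```text
row x -0.7826 y -0.4776 z 0.0753 turn -0.0025 cur [0.4349 0.3939 0.282 ] yaw_y 76.56
```

>>> jog_arm --deltas '[{"x":-0.78,"y":-0.478,"z":0.075},{"x":-0.78,"y":-0.478,"z":0.075},{"x":-0.78,"y":-0.478,"z":0.075},{"x":-0.78,"y":-0.478,"z":0.075},{"x":-0.78,"y":-0.478,"z":0.075},{"x":-0.78,"y":-0.478,"z":0.075},{"x":-0.78,"y":-0.478,"z":0.075}]'

```text
invalid input at $.deltas[0]: expected keys x, y, z, turn
```

Run:
```python
from h import *
print(read_state()["eef_pos"],pose()[0].round(3))
w=wrist();crop(w,0,0,640,480,1.25,"w1.png");np.save("w1.npy",w,allow_pickle=True)
```

```text
[0.43490672 0.39394846 0.28195764] [[-0.973  0.232  0.003]
 [ 0.232  0.973 -0.   ]
 [-0.003  0.    -1.   ]]
```

View pics/w1.png

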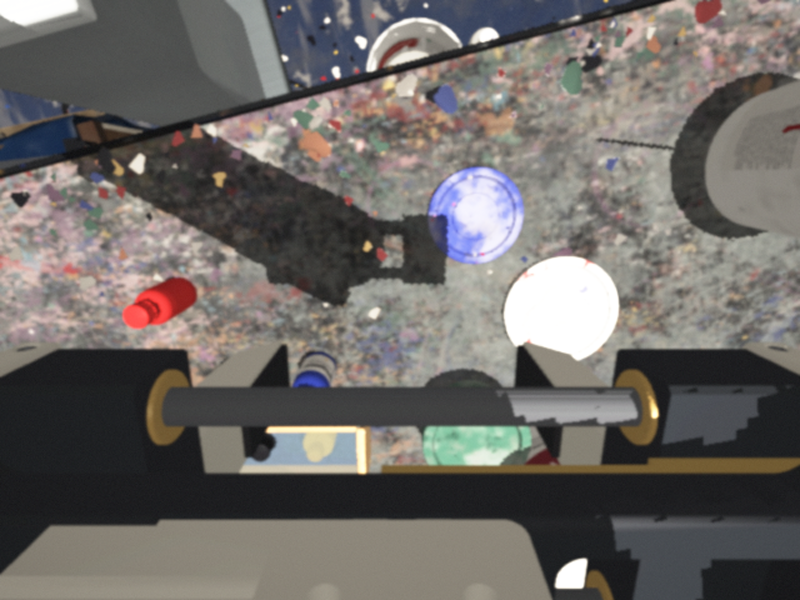

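>>> jog_arm --deltas '[{"x":-0.78,"y":-0.478,"z":0.075,"turn":-0.002},{"x":-0.78,"y":-0.478,"z":0.075,"turn":-0.002},{"x":-0.78,"y":-0.478,"z":0.075,"turn":-0.002},{"x":-0.78,"y":-0.478,"z":0.075,"turn":-0.002},{"x":-0.78,"y":-0.478,"z":0.075,"turn":-0.002},{"x":-0.78,"y":-0.478,"z":0.075,"turn":-0.002},{"x":-0.78,"y":-0.478,"z":0.075,"turn":-0.002}]'

```text
time: 1.9
eef_pos: [0.625, 0.2083, 0.2578]
tcp_rot: [-0.001, 0.109, 0.994, 0.001]
contact_force: [-0.6, -0.1, 0.0]
finger_gap: 0.996
```

Run:
```python
from h import *
print(read_state()["eef_pos"],pose()[0].round(3))
w=wrist();crop(w,0,0,640,480,1.25,"w2.png");np.save("w2.npy",w,allow_pickle=True)
```

```text
[0.62500993 0.20827769 0.25782515] [[-0.976  0.216 -0.001]
 [ 0.216  0.976  0.001]
 [ 0.002  0.001 -1.   ]]
```

View pics/w2.png

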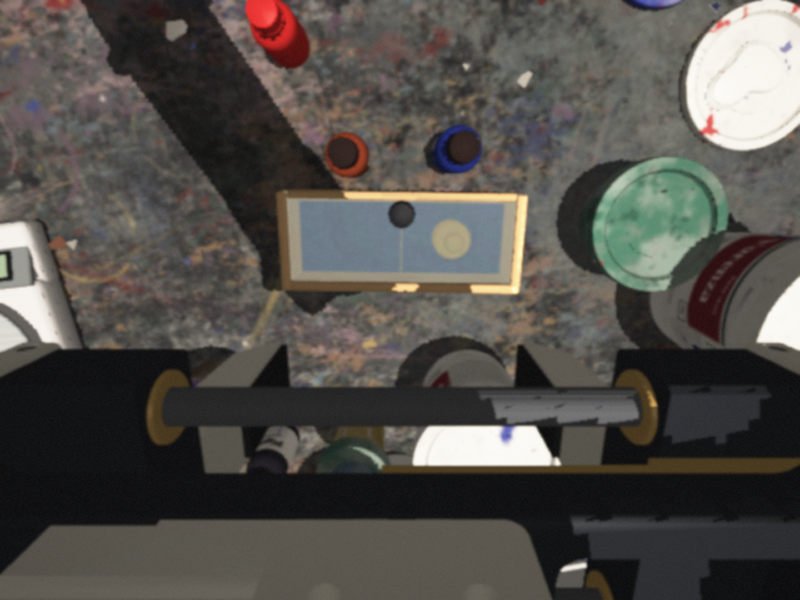

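Run:
```python
from h import *
w=np.load("w2.npy",allow_pickle=True).item()
crop(w,210,85,220,160,3.6,"w2a.png")
```

```text
(no output)
```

View pics/w2a.png

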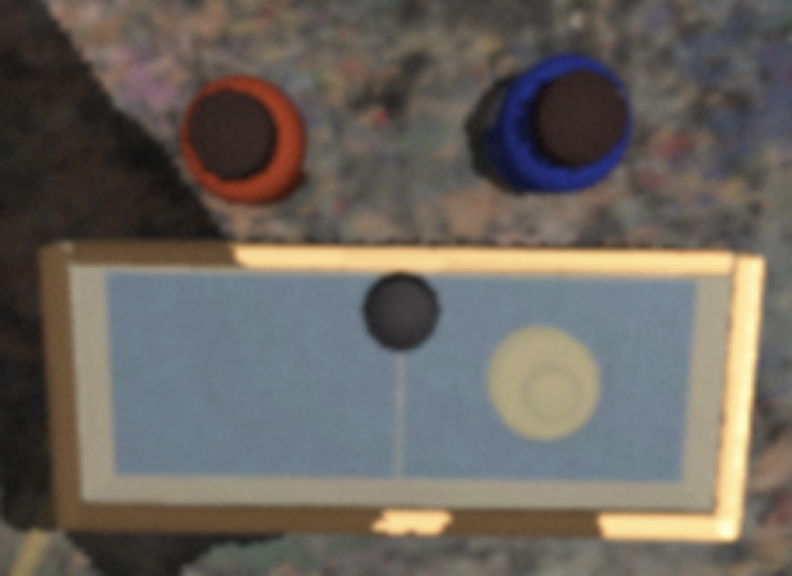

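Run:
```python
from h import *
w=np.load("w2.npy",allow_pickle=True).item()
P=lambda u,v,z:plane(w,u/3.6+210-.3,v/3.6+85-.3,z)
for n,u,v,z in(("orange",233,135,.085),("blue",580,118,.089),("knob",401,311,.088),("brassknob",552,390,.058),("brassbody",545,382,.038),("psm",245,365,.03),("c1",40,248,.071),("c2",765,256,.071),("c3",738,540,.071),("c4",62,530,.071)):
    print(n,P(u,v,z).round(4))
c=camera("scene");d=camera("side")
# bottle caps in scene and side
for n,a,b,z in(("orangecap",(219.8,219),(243,176.8),.085),("bluecap",(198.3,199.6),(236.3,152.5),.089),("knob",(228.7,201),(260.8,160),.088)):
    print(n,plane(c,*a,z).round(4),plane(d,*b,z).round(4))
crop(c,190,185,50,80,9,"sc3.png");crop(d,225,140,50,80,9,"sd3.png")
```

```text
orange [0.5233 0.1865 0.085 ]
blue [0.5388 0.2739 0.089 ]
knob [0.5759 0.2191 0.088 ]
brassknob [0.6099 0.257  0.058 ]
brassbody [0.6101 0.2572 0.038 ]
psm [0.5855 0.1666 0.03  ]
c1 [0.5389 0.1257 0.071 ]
c2 [0.5844 0.3199 0.071 ]
c3 [0.6629 0.3009 0.071 ]
c4 [0.6169 0.1085 0.071 ]
orangecap [0.5131 0.1709 0.085 ] [0.5225 0.179  0.085 ]
bluecap [0.5341 0.2648 0.089 ] [0.5383 0.268  0.089 ]
knob [0.5729 0.2109 0.088 ] [0.5787 0.2174 0.088 ]
```

View pics/sc3.png

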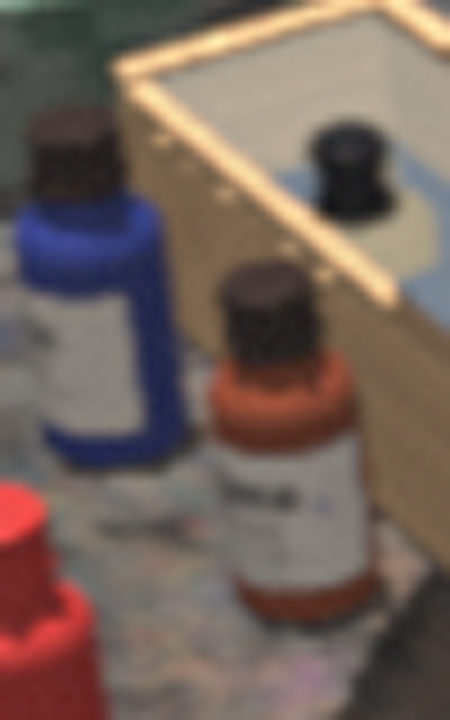

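View pics/sd3.png

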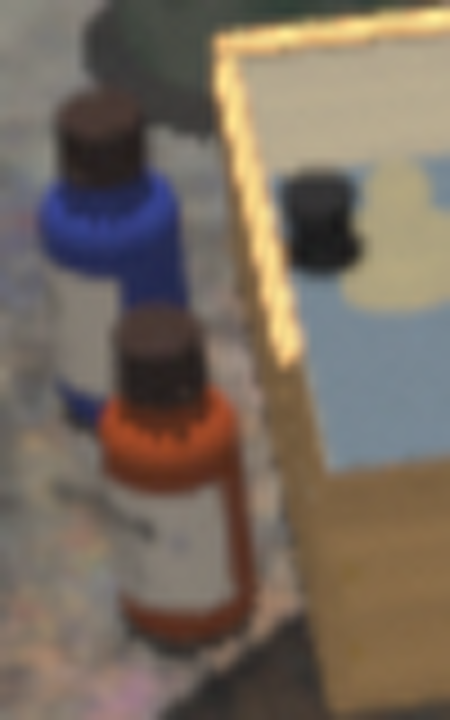

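Run:
```python
from h import *
c=camera("scene");d=camera("side")
for n,a,b,z in(("orangecap",(267,285),(160,332),.085),("bluecap",(76,128),(100,115),.089),("knob",(350,140),(320,190),.088)):
    print(n,plane(c,a[0]/9+190-.45,a[1]/9+185-.45,z).round(4),plane(d,b[0]/9+225-.45,b[1]/9+140-.45,z).round(4))
```

```text
orangecap [0.5198 0.1805 0.085 ] [0.5216 0.1809 0.085 ]
bluecap [0.5361 0.2683 0.089 ] [0.5372 0.2693 0.089 ]
knob [0.5753 0.2144 0.088 ] [0.5764 0.2156 0.088 ]
```

Run:
```python
from h import *
w=wrist();print(read_state()["eef_pos"],pose()[0].round(4).tolist());np.save("w3.npy",w,allow_pickle=True)
crop(w,210,85,220,160,3.6,"w3a.png")
```

```text
[0.62576182 0.20669817 0.25846941] [[-0.9761, 0.2175, 0.0001], [0.2175, 0.9761, 0.0004], [-0.0, 0.0004, -1.0]]
```

View pics/w3a.png

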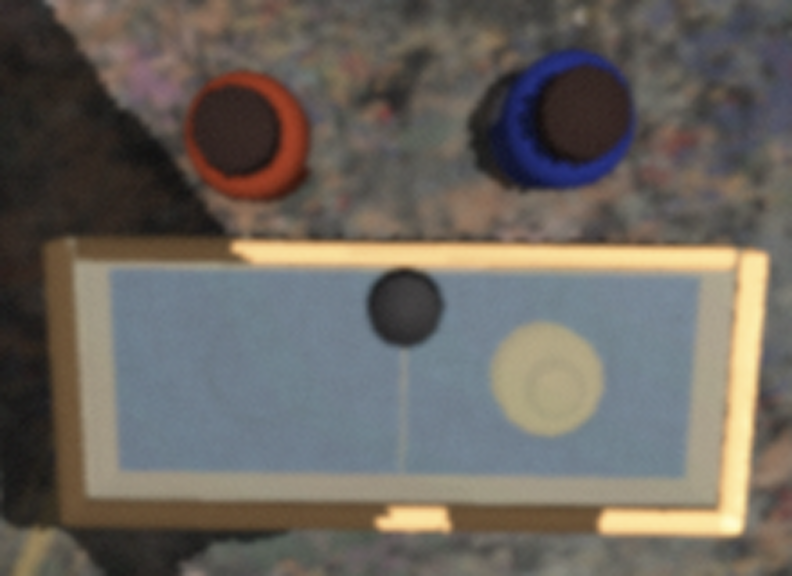

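Run:
```python
from h import *
w=np.load("w3.npy",allow_pickle=True).item()
P=lambda u,v,z:plane(w,u/3.6+210-.36,v/3.6+85-.36,z)
for n,u,v,z in(("orange",236,129,.085),("blue",585,114,.089),("knob",404,307,.088),("brassknob",555,386,.058),("brassbody",547,379,.038),("c1",43,243,.071),("c2",769,252,.071),("c3",743,535,.071),("c4",64,526,.071)):
    print(n,P(u,v,z).round(4))
c=P(43,243,.071)
R=pose()[0];a=[P(43,243,.071),P(769,252,.071),P(743,535,.071),P(64,526,.071)];print(np.mean(a,0),np.degrees(np.arctan2(*(a[1]-a[0])[1::-1])),np.linalg.norm(a[1]-a[0]),np.linalg.norm(a[2]-a[1]))
```

```text
orange [0.5227 0.1863 0.085 ]
blue [0.539 0.274 0.089]
knob [0.5759 0.2187 0.088 ]
brassknob [0.6099 0.2567 0.058 ]
brassbody [0.6103 0.2566 0.038 ]
c1 [0.5385 0.1254 0.071 ]
c2 [0.5845 0.3199 0.071 ]
c3 [0.6628 0.3012 0.071 ]
c4 [0.6167 0.1078 0.071 ]
[0.60062625 0.21358362 0.071     ] 76.68740176364764 0.19983039328689645 0.08050493608279127
```

Run:
```python
from h import *
c=camera("scene");d=camera("side")
for n,a,z in(("bluelid",(105,223),.005),("plate",(134,196),.005)): print(n,plane(c,*a,z).round(3))
print("bluelid s",plane(d,169,151,.005),"plate",plane(d,205,128,.005))
# bowl rim: triangulate centre of rim ellipse
crop(c,160,160,80,70,9,"sc4.png");crop(d,220,100,70,70,9,"sd4.png")
print("red",tri([ray(c,190.5,243.5),ray(d,202.5,198.5)]))
```

```text
bluelid [0.414 0.475 0.005]
plate [0.534 0.543 0.005]
bluelid s [0.41501588 0.47252481 0.005     ] plate [0.53198697 0.54178226 0.005     ]
red [0.42306971 0.15090421 0.07965813]
```

View pics/sc4.png

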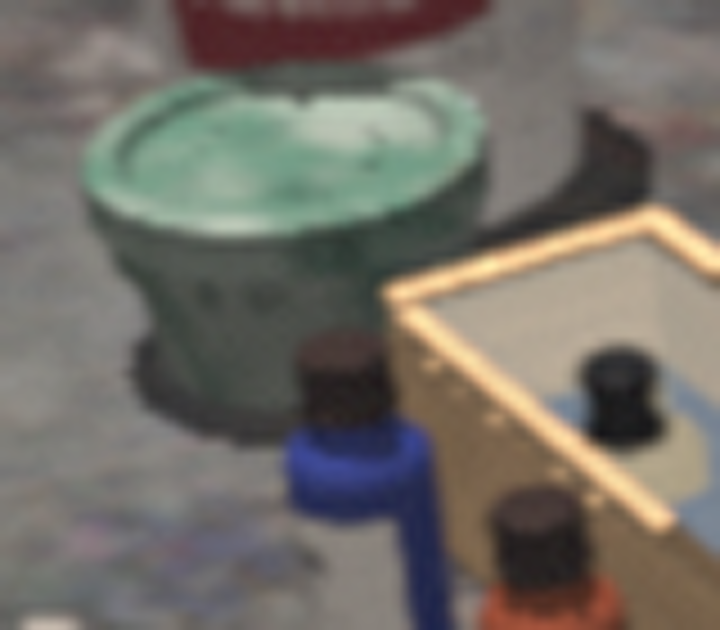

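View pics/sd4.png

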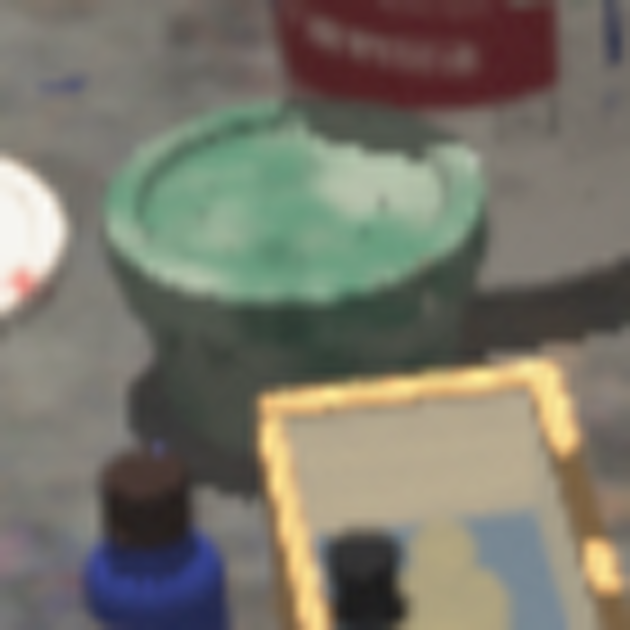

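Run:
```python
from h import *
c=camera("scene");d=camera("side")
X=tri([ray(c,191.4,176.8),ray(d,252.6,121.8)]);print("rim",X)
print(plane(c,169.3,177,X[2]),plane(c,214,176,X[2]))
go(.5218,.1835,.12,76.7)
```

```text
rim [0.63388625 0.42469733 0.05977509]
[0.59677887 0.4642154  0.05977509] [0.67245807 0.38260808 0.05977509]
row x 0.3232 y -0.1489 z 0.4611 turn 0.0037 cur [0.6262 0.2059 0.2583] yaw_y 77.37
```

>>> jog_arm --deltas '[{"x":0.323,"y":-0.149,"z":0.3,"turn":0.004},{"x":0.323,"y":-0.149,"z":0.3,"turn":0.004},{"x":0.323,"y":-0.149,"z":0.461,"turn":0.004},{"x":0.323,"y":-0.149,"z":0.461,"turn":0.004},{"x":0.323,"y":-0.149,"z":0.461,"turn":0.004},{"x":0.323,"y":-0.149,"z":0.461,"turn":0.004},{"x":0.323,"y":-0.149,"z":0.461,"turn":0.004}]' --jaw -0.4

```text
time: 3.28
eef_pos: [0.5233, 0.1837, 0.1213]
tcp_rot: [0.001, 0.116, 0.993, 0.001]
contact_force: [-0.6, -0.3, -0.9]
finger_gap: 0.698
```

Run:
```python
from h import *
s=read_state();go(.5218,.1835,.12,76.7);print(s["finger_gap"])
c=camera("scene");d=camera("side");w=wrist()
crop(c,170,140,110,125,6,"sc5.png");crop(d,200,90,110,130,6,"sd5.png");crop(w,0,0,640,480,1.25,"w5.png")
R,p=pose();print(proj(c,p),proj(d,p),proj(w,p))
```

```text
row x 0.0047 y -0.0019 z 0.0044 turn -0.0004 cur [0.5233 0.1837 0.1213] yaw_y 76.62
0.697658584655386
[217.19729279 199.9986974 ] [240.62735809 162.18308947] [321.26017898 294.50735719]
```

View pics/sc5.png

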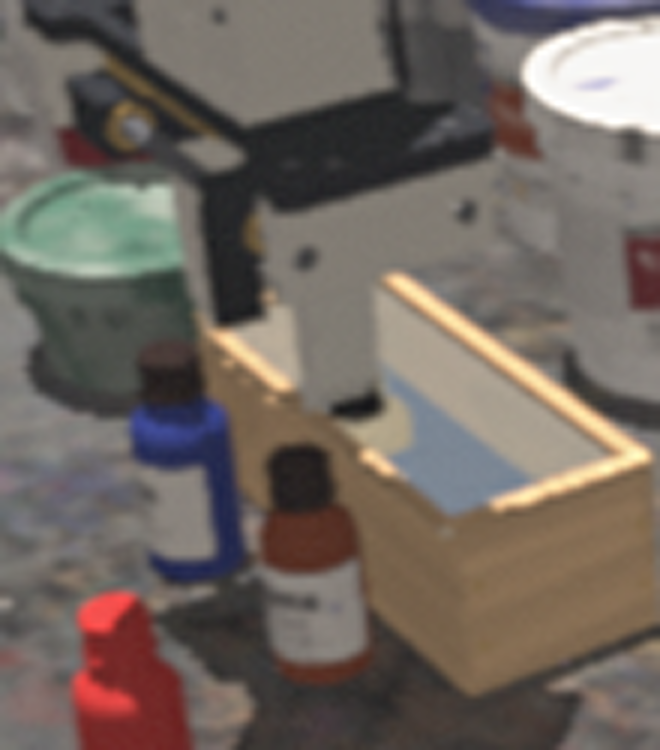

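View pics/sd5.png

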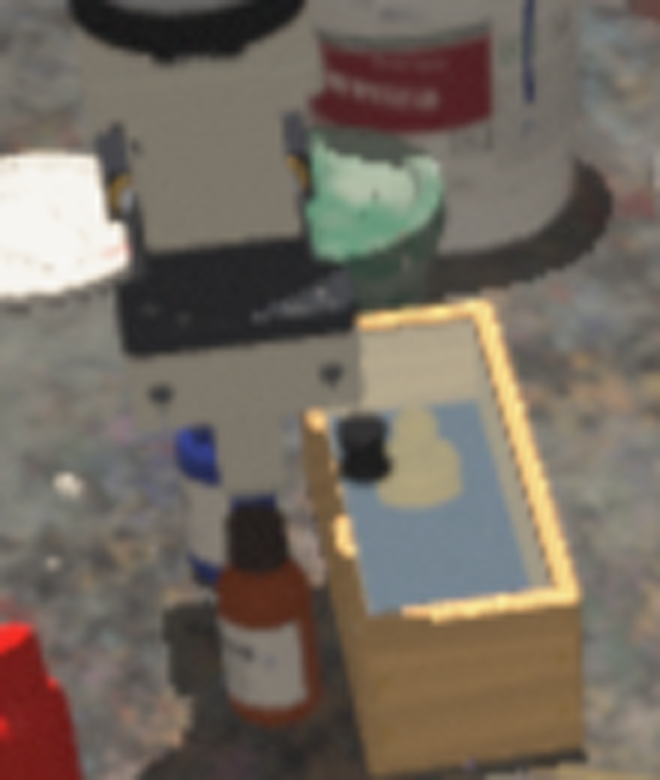

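View pics/w5.png

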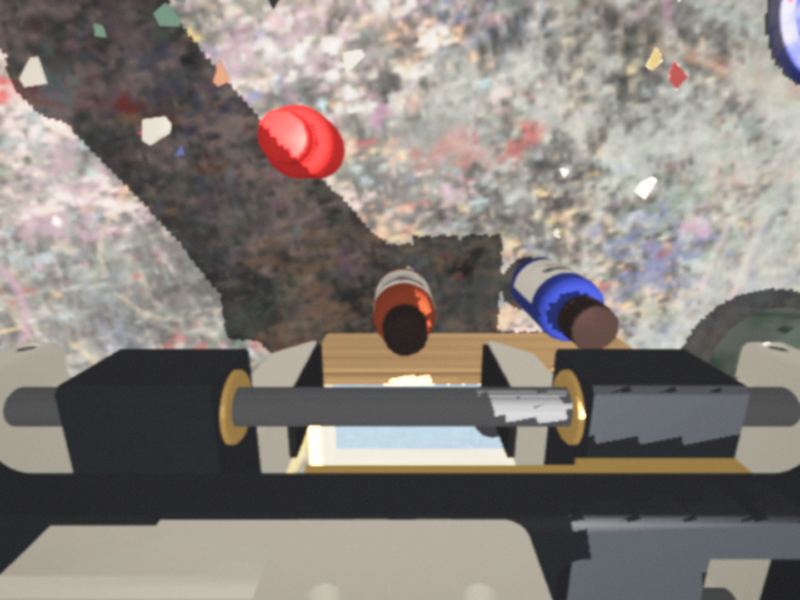

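Run:
```python
from h import *
c=camera("scene");d=camera("side")
R,p=pose()
for e in(.032,.051): 
  for k in (-.0095,.0095):
    X=p-R[:,1]*e+R[:,0]*k; print(e,k,"scene",((proj(c,X)+.4-[170,140])*6).round(0),"side",((proj(d,X)+.4-[200,90])*6).round(0))
```

```text
0.032 -0.0095 scene [356. 392.] side [283. 486.]
0.032 0.0095 scene [304. 409.] side [228. 492.]
0.051 -0.0095 scene [384. 415.] side [289. 518.]
0.051 0.0095 scene [332. 432.] side [233. 525.]
```

>>> jog_arm --deltas '[{"x":0.004,"y":0,"z":0.1,"turn":0},{"x":0.004,"y":0,"z":0.2,"turn":0},{"x":0.004,"y":0,"z":0.31,"turn":0},{"x":0.004,"y":0,"z":0.31,"turn":0},{"x":0.004,"y":0,"z":0.31,"turn":0},{"x":0.004,"y":0,"z":0.31,"turn":0}]'

```text
time: 4.28
eef_pos: [0.5217, 0.184, 0.0283]
tcp_rot: [0.001, 0.116, 0.993, 0.001]
contact_force: [-0.4, -0.2, 0.4]
finger_gap: 0.7
```

Run:
```python
from h import *
s=read_state();print(s["eef_pos"],s["contact_force"])
c=camera("scene");d=camera("side");w=wrist()
for n,i in zip("cdw",(c,d,w)): np.save(f"g0{n}.npy",i["color"])
im=np.hstack([cv2.resize(c["color"][180:270,180:260,::-1],None,fx=5,fy=5,interpolation=2),cv2.resize(d["color"][130:220,210:290,::-1],None,fx=5,fy=5,interpolation=2)])
cv2.imwrite("pics/g0.png",im);crop(w,0,0,640,480,1.25,"w6.png")
```

```text
[0.52173247 0.18397153 0.02833267] [-0.35239815 -0.23378916  0.35658288]
```

View pics/g0.png

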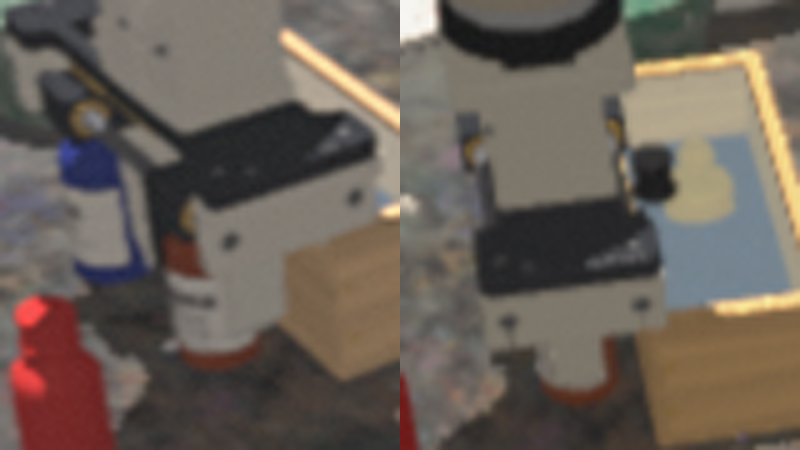

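View pics/w6.png

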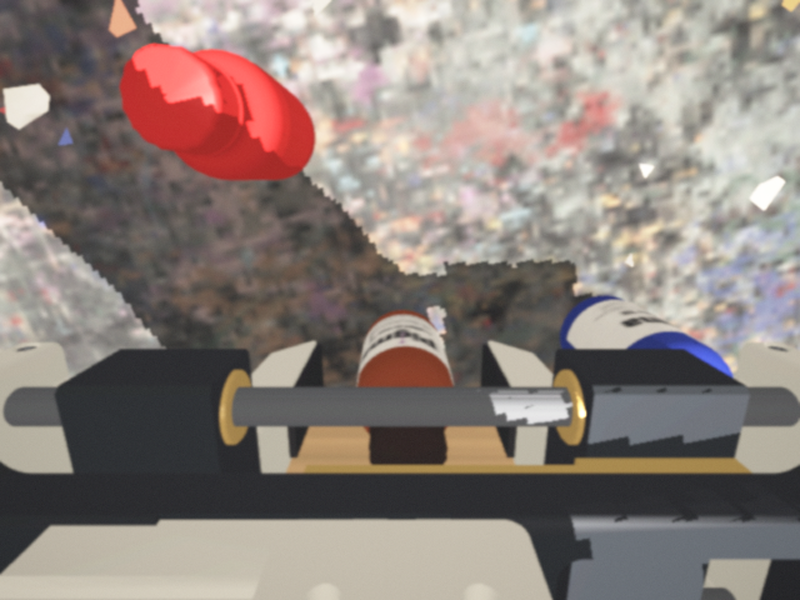

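>>> jog_arm --deltas '[{"x":0,"y":0.0045,"z":0,"turn":0},{"x":0,"y":0.0045,"z":0,"turn":0}]' --jaw -0.05

```text
time: 4.68
eef_pos: [0.5211, 0.1851, 0.0271]
tcp_rot: [0.0, 0.116, 0.993, 0.0]
contact_force: [-0.3, -0.3, 0.4]
finger_gap: 0.547
```

Run:
```python
from h import *
s=read_state();print(s["eef_pos"],s["finger_gap"])
w=wrist();crop(w,240,220,160,130,5,"w7.png");print(proj(w,pose()[1]))
```

```text
[0.52114933 0.18514522 0.02711754] 0.5467879485818126
[321.27760826 294.98402288]
```

View pics/w7.png

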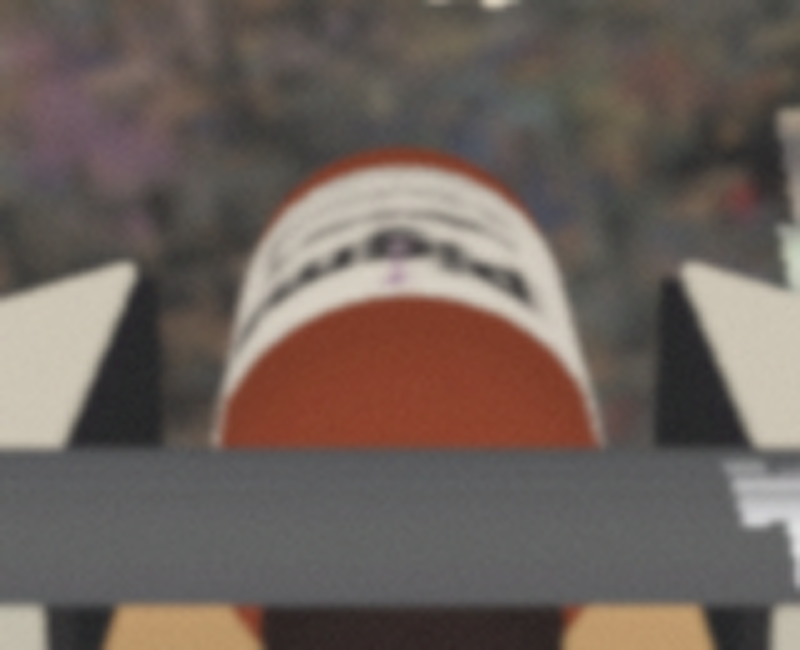

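>>> jog_arm --deltas '[{"x":0,"y":0,"z":0,"turn":0},{"x":0,"y":0,"z":0,"turn":0},{"x":0,"y":0,"z":0,"turn":0},{"x":0,"y":0,"z":0,"turn":0},{"x":0,"y":0,"z":0,"turn":0}]' --jaw 1 --grip_force 15

```text
time: 5.35
eef_pos: [0.521, 0.1849, 0.0269]
tcp_rot: [-0.0, 0.116, 0.993, -0.0]
contact_force: [-1.1, -0.3, -1.6]
finger_gap: 0.374
```

Run:
```python
from h import *
s=read_state();print(s["eef_pos"],s["finger_gap"]*92)
go(.425,.24,.0271,76.7)
```

```text
[0.52104006 0.18485494 0.02691389] 34.37867263852655
row x 0.3540 y 0.1048 z -0.0006 turn -0.0004 cur [0.521  0.1849 0.0269] yaw_y 76.63
```

>>> jog_arm --deltas '[{"x":0,"y":0,"z":-0.05,"turn":0},{"x":0,"y":0,"z":-0.13,"turn":0},{"x":0.08,"y":0.02,"z":-0.2,"turn":0},{"x":0.2,"y":0.06,"z":-0.2,"turn":0},{"x":0.3,"y":0.09,"z":-0.2,"turn":0},{"x":0.354,"y":0.105,"z":-0.2,"turn":0},{"x":0.354,"y":0.105,"z":-0.13,"turn":0},{"x":0.354,"y":0.105,"z":-0.05,"turn":0},{"x":0.354,"y":0.105,"z":-0.01,"turn":0},{"x":0.354,"y":0.105,"z":0.0,"turn":0}]'

```text
time: 6.6
eef_pos: [0.4252, 0.2397, 0.0267]
tcp_rot: [-0.0, 0.117, 0.993, -0.0]
contact_force: [-1.6, -3.2, 17.4]
finger_gap: 0.367
```

>>> jog_arm --deltas '[{"x":0,"y":0,"z":0,"turn":0},{"x":0,"y":0,"z":0,"turn":0}]'

```text
time: 6.85
eef_pos: [0.4255, 0.2404, 0.0275]
tcp_rot: [0.0, 0.116, 0.993, 0.0]
contact_force: [-0.4, 0.2, -1.3]
finger_gap: 0.37
```

>>> jog_arm --deltas '[{"x":0,"y":0,"z":0,"turn":0},{"x":0,"y":0,"z":0,"turn":0},{"x":0,"y":0,"z":0,"turn":0}]' --jaw -0.2

```text
time: 7.22
eef_pos: [0.4251, 0.2402, 0.0271]
tcp_rot: [0.0, 0.116, 0.993, 0.0]
contact_force: [-0.2, -0.1, -0.4]
finger_gap: 0.593
```

Run:
```python
from h import *
s=read_state();print(s["eef_pos"],s["finger_gap"]*92)
c=camera("scene");crop(c,140,150,160,130,5,"s8.png")
go(.5383,.2735,.125,76.7)
```

```text
[0.42509499 0.24017576 0.02705629] 54.52689749294766
row x -0.3416 y 0.1955 z -0.3266 turn -0.0004 cur [0.4251 0.2401 0.027 ] yaw_y 76.64
```

View pics/s8.png

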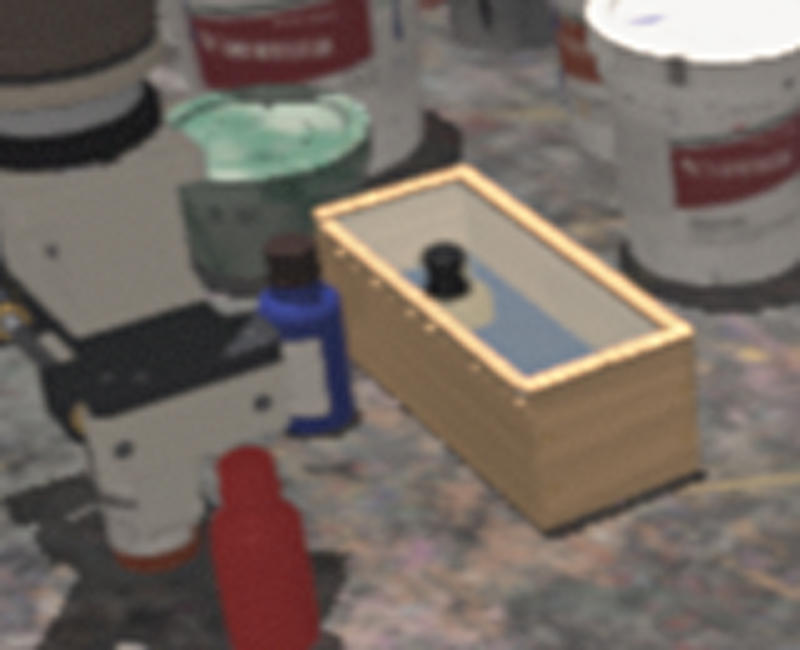

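>>> jog_arm --deltas '[{"x":0,"y":0,"z":-0.1,"turn":0},{"x":0,"y":0,"z":-0.25,"turn":0},{"x":0,"y":0,"z":-0.34,"turn":0},{"x":-0.12,"y":0.07,"z":-0.34,"turn":0},{"x":-0.25,"y":0.14,"z":-0.34,"turn":0},{"x":-0.342,"y":0.195,"z":-0.327,"turn":0},{"x":-0.342,"y":0.195,"z":-0.327,"turn":0},{"x":-0.342,"y":0.195,"z":-0.327,"turn":0}]'

```text
time: 8.28
eef_pos: [0.5374, 0.273, 0.1246]
tcp_rot: [-0.001, 0.116, 0.993, -0.0]
contact_force: [0.0, -0.1, -0.1]
finger_gap: 0.6
```

>>> jog_arm --deltas '[{"x":0,"y":0,"z":0.0,"turn":0},{"x":0,"y":0,"z":0,"turn":0}]' --jaw -0.4

```text
time: 8.52
eef_pos: [0.5378, 0.2733, 0.1253]
tcp_rot: [-0.0, 0.116, 0.993, 0.0]
contact_force: [0.9, 0.0, -0.8]
finger_gap: 0.701
```

Run:
```python
from h import *
s=read_state();print(s["eef_pos"],s["finger_gap"]*92)
w=wrist();crop(w,0,0,640,480,1.25,"w9.png")
go(.5383,.2735,.0285,76.7)
```

```text
[0.53776106 0.27328625 0.12531217] 64.47332253978269
row x -0.0011 y 0.0008 z 0.3228 turn -0.0002 cur [0.5379 0.2733 0.1253] yaw_y 76.66
```

View pics/w9.png

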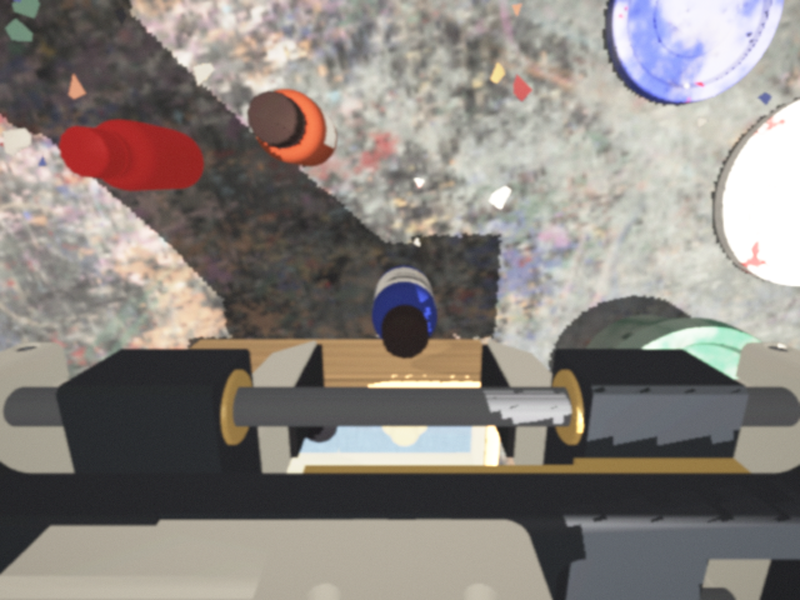

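>>> jog_arm --deltas '[{"x":0,"y":0.004,"z":0.1,"turn":0},{"x":0,"y":0.004,"z":0.2,"turn":0},{"x":0,"y":0.004,"z":0.29,"turn":0},{"x":0,"y":0.004,"z":0.32,"turn":0},{"x":0,"y":0.004,"z":0.32,"turn":0},{"x":0,"y":0.004,"z":0.32,"turn":0}]' --jaw -0.05

```text
time: 9.32
eef_pos: [0.5393, 0.2749, 0.0302]
tcp_rot: [0.001, 0.116, 0.993, 0.001]
contact_force: [0.6, 0.2, 0.3]
finger_gap: 0.521
```

Run:
```python
from h import *
s=read_state();print(s["eef_pos"],s["finger_gap"])
w=wrist();crop(w,240,220,160,130,5,"w10.png");print(proj(w,pose()[1]))
go(.435,.335,.029,76.7)
```

```text
[0.53934751 0.27485463 0.03017082] 0.5209919970221908
[321.59259987 295.22778557]
row x 0.3849 y 0.1145 z 0.0037 turn -0.0004 cur [0.5394 0.2749 0.0302] yaw_y 76.63
```

View pics/w10.png

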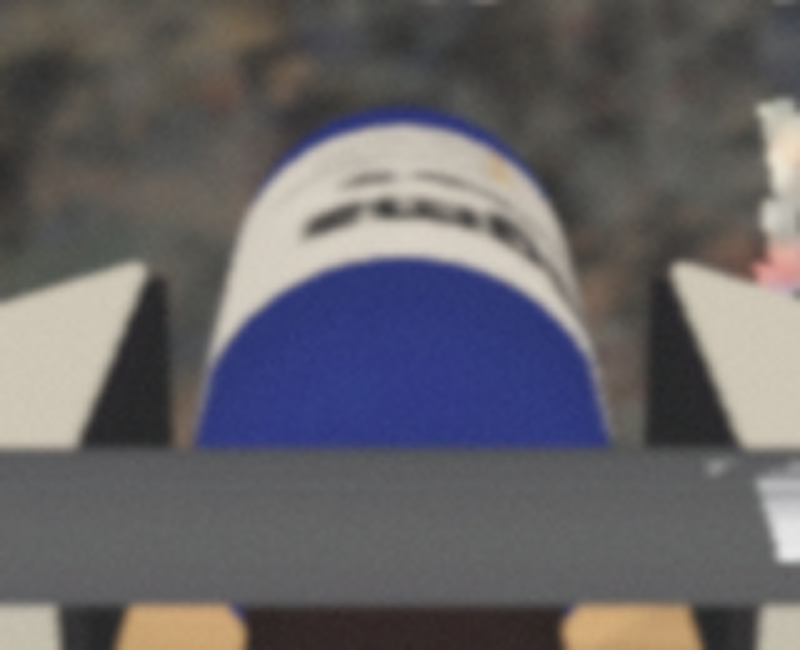

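>>> jog_arm --deltas '[{"x":0,"y":-0.001,"z":0,"turn":0},{"x":0,"y":-0.001,"z":0,"turn":0},{"x":0,"y":-0.001,"z":0,"turn":0},{"x":0,"y":-0.001,"z":0,"turn":0},{"x":0,"y":-0.001,"z":0,"turn":0}]' --jaw 1

```text
time: 10.0
eef_pos: [0.5389, 0.2743, 0.0296]
tcp_rot: [0.0, 0.116, 0.993, 0.0]
contact_force: [-0.9, -0.1, 5.7]
finger_gap: 0.396
```

Run:
```python
from h import *
s=read_state();print(s["eef_pos"],s["finger_gap"]*92)
go(.435,.335,.029,76.7)
```

```text
[0.53894806 0.27428415 0.02961403] 36.4544312693892
row x 0.3839 y 0.1168 z 0.0019 turn -0.0004 cur [0.5389 0.2743 0.0296] yaw_y 76.63
```

>>> jog_arm --deltas '[{"x":0,"y":0,"z":-0.05,"turn":0},{"x":0,"y":0,"z":-0.13,"turn":0},{"x":0.08,"y":0.02,"z":-0.2,"turn":0},{"x":0.2,"y":0.06,"z":-0.2,"turn":0},{"x":0.32,"y":0.1,"z":-0.2,"turn":0},{"x":0.384,"y":0.117,"z":-0.18,"turn":0},{"x":0.384,"y":0.117,"z":-0.1,"turn":0},{"x":0.384,"y":0.117,"z":-0.04,"turn":0},{"x":0.384,"y":0.117,"z":-0.01,"turn":0},{"x":0.384,"y":0.117,"z":0.0,"turn":0}]'

```text
time: 11.25
eef_pos: [0.4348, 0.3342, 0.0293]
tcp_rot: [-0.0, 0.117, 0.993, -0.001]
contact_force: [-5.8, -5.5, 20.2]
finger_gap: 0.391
```

>>> jog_arm --deltas '[{"x":0,"y":0,"z":0,"turn":0},{"x":0,"y":0,"z":0,"turn":0},{"x":0,"y":0,"z":0,"turn":0}]'

```text
time: 11.62
eef_pos: [0.4351, 0.3351, 0.0294]
tcp_rot: [0.0, 0.116, 0.993, 0.0]
contact_force: [0.7, -0.7, 1.5]
finger_gap: 0.4
```

>>> jog_arm --deltas '[{"x":0,"y":0,"z":0,"turn":0},{"x":0,"y":0,"z":0,"turn":0},{"x":0,"y":0,"z":0,"turn":0},{"x":0,"y":0,"z":-0.1,"turn":0},{"x":0,"y":0,"z":-0.25,"turn":0},{"x":0,"y":0,"z":-0.4,"turn":0},{"x":0,"y":0,"z":-0.4,"turn":0}]' --jaw -0.2

```text
time: 12.5
eef_pos: [0.4364, 0.3365, 0.1525]
tcp_rot: [0.002, 0.116, 0.993, 0.003]
contact_force: [-0.1, -0.5, -0.5]
finger_gap: 0.598
```

Run:
```python
from h import *
s=read_state();print(s["eef_pos"],s["finger_gap"]*92)
c=camera("scene");crop(c,140,150,160,130,5,"s11.png")
go(.5757,.2187,.11,76.7)
```

```text
[0.43638699 0.33645344 0.15251891] 55.047701562167916
row x -0.5450 y -0.2716 z 0.1353 turn -0.0003 cur [0.4354 0.3357 0.1505] yaw_y 76.64
```

View pics/s11.png

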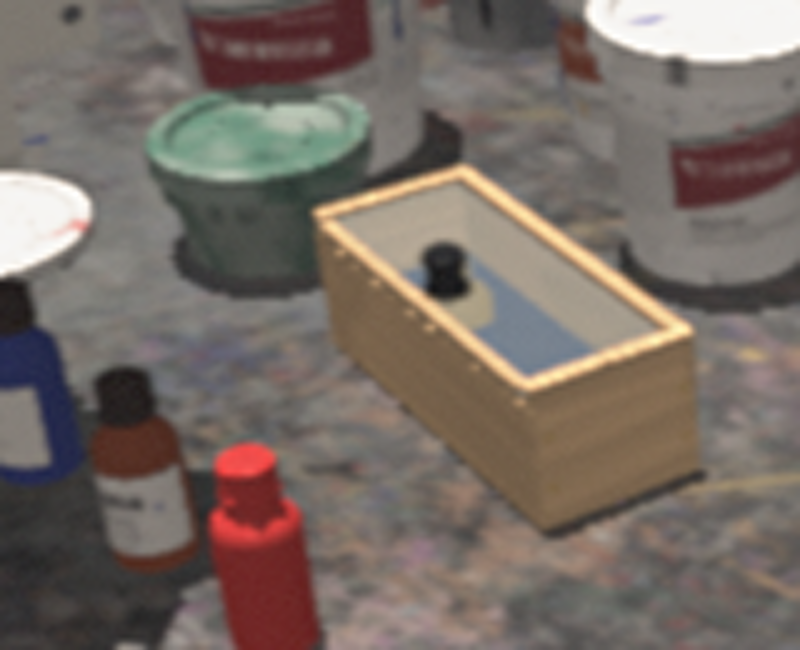

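>>> jog_arm --deltas '[{"x":-0.18,"y":-0.09,"z":0,"turn":0},{"x":-0.38,"y":-0.18,"z":0,"turn":0},{"x":-0.545,"y":-0.272,"z":0.0,"turn":0},{"x":-0.545,"y":-0.272,"z":0.1,"turn":0},{"x":-0.545,"y":-0.272,"z":0.135,"turn":0},{"x":-0.545,"y":-0.272,"z":0.135,"turn":0},{"x":-0.545,"y":-0.272,"z":0.135,"turn":0}]' --jaw -0.3

```text
time: 13.42
eef_pos: [0.5746, 0.2189, 0.1091]
tcp_rot: [0.0, 0.116, 0.993, 0.0]
contact_force: [-0.2, -0.0, 0.6]
finger_gap: 0.65
```

Run:
```python
from h import *
s=read_state();print(s["eef_pos"],s["finger_gap"]*92)
w=wrist();crop(w,200,200,240,180,3.3,"w12.png")
R,p=pose();print((proj(w,[.5757,.2187,.088])-[200,200])*3.3,(proj(w,p)-[200,200])*3.3)
go(.5757,.2187,.0705,76.7)
```

```text
[0.57459791 0.21888625 0.10912797] 59.820193804967886
[401.28739206 267.75624891] [400.62220263 316.15610198]
row x -0.0027 y 0.0003 z 0.1296 turn 0.0001 cur [0.5748 0.2188 0.1094] yaw_y 76.71
```

View pics/w12.png

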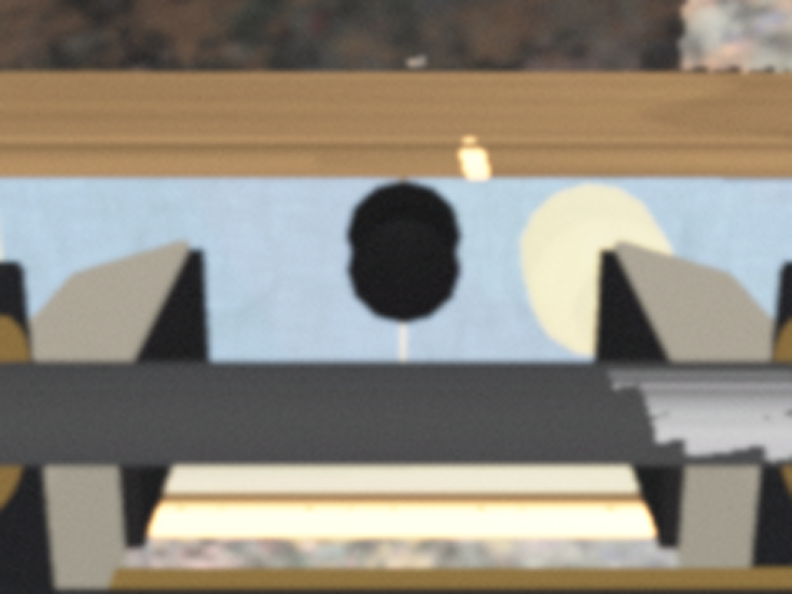

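>>> jog_arm --deltas '[{"x":-0.002,"y":0.001,"z":0.06,"turn":0},{"x":-0.002,"y":0.001,"z":0.11,"turn":0},{"x":-0.002,"y":0.001,"z":0.12,"turn":0},{"x":-0.002,"y":0.001,"z":0.12,"turn":0}]'

```text
time: 13.98
eef_pos: [0.5753, 0.2178, 0.0721]
tcp_rot: [-0.0, 0.116, 0.993, -0.0]
contact_force: [0.6, 0.2, 0.7]
finger_gap: 0.651
```

>>> jog_arm --deltas '[{"x":0,"y":0,"z":0,"turn":0},{"x":0,"y":0,"z":0,"turn":0},{"x":0,"y":0,"z":0,"turn":0},{"x":0,"y":0,"z":0,"turn":0},{"x":0,"y":0,"z":0,"turn":0},{"x":0,"y":0,"z":0,"turn":0},{"x":0,"y":0,"z":0,"turn":0}]' --jaw 1 --grip_force 10

```text
time: 14.85
eef_pos: [0.5758, 0.2189, 0.0727]
tcp_rot: [0.0, 0.116, 0.993, 0.001]
contact_force: [2.2, 5.8, -0.6]
finger_gap: 0.205
```

>>> jog_arm --deltas '[{"x":0.04,"y":0,"z":0,"turn":0},{"x":0.1,"y":0,"z":0,"turn":0},{"x":0.16,"y":0,"z":0,"turn":0},{"x":0.21,"y":0,"z":0,"turn":0},{"x":0.245,"y":0,"z":0,"turn":0},{"x":0.255,"y":0,"z":0,"turn":0},{"x":0.26,"y":0,"z":0,"turn":0},{"x":0.26,"y":0,"z":0,"turn":0}]'

```text
time: 15.85
eef_pos: [0.4999, 0.2369, 0.0727]
tcp_rot: [0.0, 0.116, 0.993, 0.001]
contact_force: [1.1, 5.2, -2.1]
finger_gap: 0.205
```

Run:
```python
from h import *
s=read_state();print(s["eef_pos"],s["finger_gap"]*92,s["contact_force"])
c=camera("side");crop(c,180,90,160,130,5,"s13.png")
print(np.linalg.norm(s["eef_pos"][:2]-np.array([.5757,.2187])))
```

```text
[0.49985296 0.23690016 0.07270519] 18.884404035720774 [ 1.09865727  5.19193972 -2.13147358]
0.07800012516327876
```

View pics/s13.png

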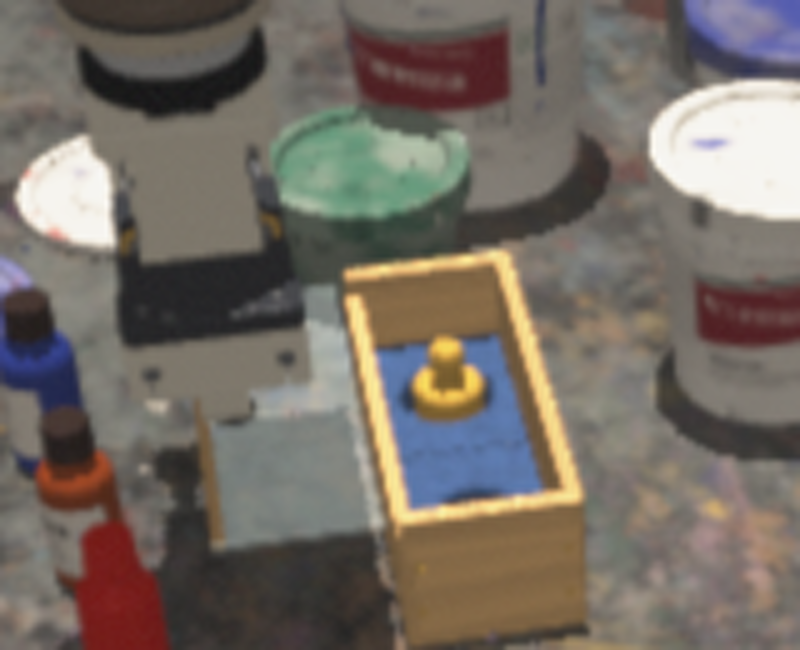

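>>> jog_arm --deltas '[{"x":0,"y":0,"z":0,"turn":0},{"x":0,"y":0,"z":0,"turn":0},{"x":0,"y":0,"z":0,"turn":0},{"x":0,"y":0,"z":-0.1,"turn":0},{"x":0,"y":0,"z":-0.3,"turn":0},{"x":0,"y":0,"z":-0.5,"turn":0},{"x":0,"y":0,"z":-0.68,"turn":0},{"x":0,"y":0,"z":-0.68,"turn":0},{"x":0,"y":0,"z":-0.68,"turn":0}]' --jaw -0.2

```text
time: 17.02
eef_pos: [0.4992, 0.2356, 0.2761]
tcp_rot: [-0.0, 0.116, 0.993, -0.0]
contact_force: [-0.3, 0.7, -0.8]
finger_gap: 0.598
```

Run:
```python
from h import *
w=wrist();crop(w,0,0,640,480,1.25,"w14.png")
go(.60,-.19,.28,76.7)
```

```text
row x -0.6558 y -1.3018 z -0.0146 turn -0.0004 cur [0.4989 0.2354 0.2753] yaw_y 76.63
```

View pics/w14.png

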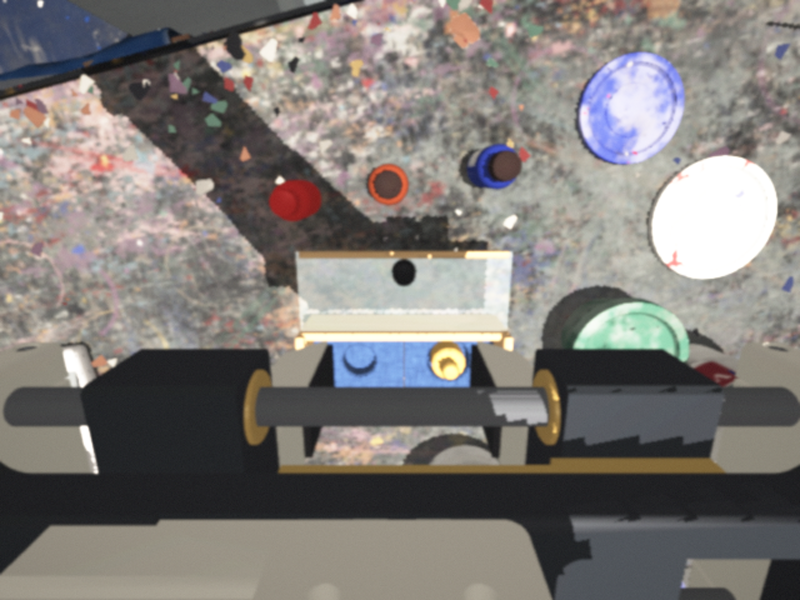

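>>> jog_arm --deltas '[{"x":-0.2,"y":-0.6,"z":-0.014,"turn":0},{"x":-0.2,"y":-0.6,"z":-0.014,"turn":0},{"x":-0.2,"y":-0.6,"z":-0.014,"turn":0},{"x":-0.3,"y":-0.95,"z":-0.014,"turn":0},{"x":-0.3,"y":-0.95,"z":-0.014,"turn":0},{"x":-0.3,"y":-0.95,"z":-0.014,"turn":0}]'

```text
time: 17.82
eef_pos: [0.5201, -0.067, 0.2794]
tcp_rot: [-0.001, 0.12, 0.993, -0.001]
contact_force: [-0.0, 1.4, 0.3]
finger_gap: 0.599
```

>>> jog_arm --deltas '[{"x":-0.356,"y":-0.352,"z":0,"turn":0},{"x":-0.356,"y":-0.352,"z":0,"turn":0},{"x":-0.356,"y":-0.352,"z":0,"turn":0},{"x":-0.356,"y":-0.352,"z":0,"turn":0},{"x":-0.356,"y":-0.352,"z":0,"turn":0}]'

```text
time: 18.45
eef_pos: [0.6004, -0.1877, 0.2796]
tcp_rot: [-0.001, 0.116, 0.993, 0.001]
contact_force: [0.2, 0.2, 0.3]
finger_gap: 0.602
```

Run:
```python
from h import *
print(read_state()["qvel"].round(2))
w=wrist();crop(w,0,0,640,480,1.25,"w15.png");np.save("w15.npy",w,allow_pickle=True)
go(.60,-.19,.28,76.7)
```

```text
[-0.01 -0.02  0.    0.    0.    0.    0.  ]
row x -0.0004 y -0.0085 z -0.0000 turn 0.0003 cur [ 0.6005 -0.1875  0.28  ] yaw_y 76.75
```

View pics/w15.png

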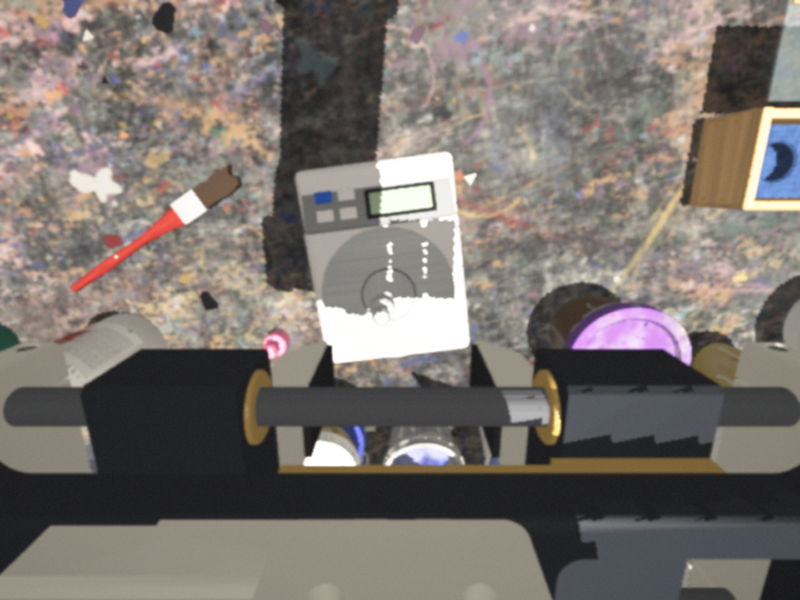

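Run:
```python
from h import *
w=np.load("w15.npy",allow_pickle=True).item()
crop(w,240,165,150,125,5.3,"w15a.png")
```

```text
(no output)
```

View pics/w15a.png

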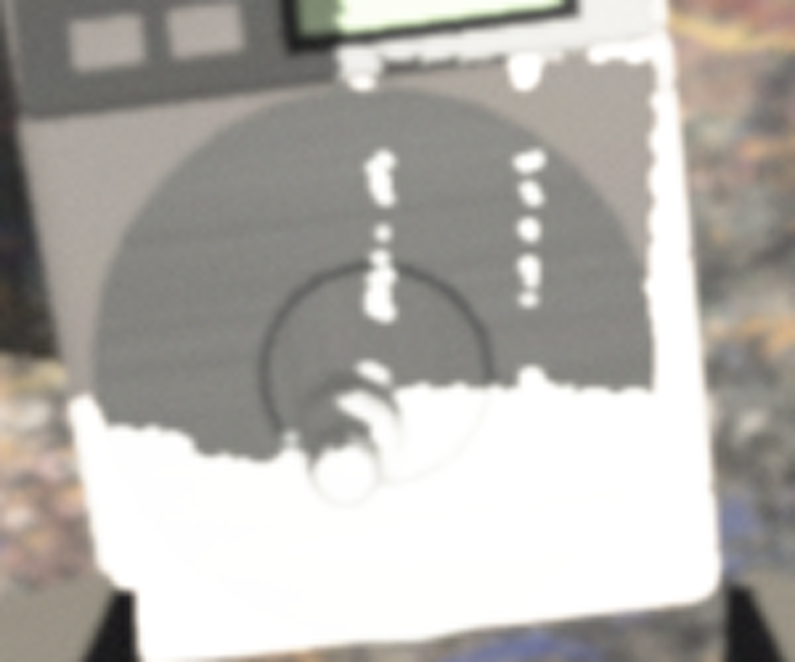

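Run:
```python
from h import *
w=np.load("w15.npy",allow_pickle=True).item()
P=lambda u,v,z:plane(w,u/5.3+240-.4,v/5.3+165-.4,z)
print("ring",P(378,374,.05),"knob",P(345,470,.092),"body",P(350,418,.072))
c=camera("scene");d=camera("side")
print(plane(c,417.3-.4,260.3-.4,.092),plane(c,409.3-.4,279-.4,.05))
k=P(345,470,.092);go(k[0],k[1],.13,76.7)
```

```text
ring [ 0.62516128 -0.20605603  0.05      ] knob [ 0.63275786 -0.21356841  0.092     ] body [ 0.62773845 -0.21216714  0.072     ]
[ 0.63228022 -0.21408682  0.092     ] [ 0.62690341 -0.20669758  0.05      ]
row x -0.1242 y -0.0593 z 0.5020 turn 0.0003 cur [ 0.6006 -0.1879  0.2806] yaw_y 76.75
```

>>> jog_arm --deltas '[{"x":-0.124,"y":-0.06,"z":0.2,"turn":0},{"x":-0.124,"y":-0.06,"z":0.38,"turn":0},{"x":-0.124,"y":-0.06,"z":0.5,"turn":0},{"x":-0.124,"y":-0.06,"z":0.5,"turn":0},{"x":-0.124,"y":-0.06,"z":0.5,"turn":0}]' --jaw -0.2

```text
time: 19.23
eef_pos: [0.6338, -0.2156, 0.1328]
tcp_rot: [0.001, 0.116, 0.993, -0.0]
contact_force: [-0.7, 0.1, -0.5]
finger_gap: 0.6
```

Run:
```python
from h import *
w=wrist();crop(w,200,200,240,180,3.3,"w16.png")
R,p=pose();print(p,(proj(w,[.6325,-.2135,.092])-[200,200])*3.3,(proj(w,p)-[200,200])*3.3)
c=camera("scene");d=camera("side")
im=np.hstack([cv2.resize(c["color"][200:310,360:460,::-1],None,fx=4,fy=4,interpolation=2),cv2.resize(d["color"][230:340,325:425,::-1],None,fx=4,fy=4,interpolation=2)])
cv2.imwrite("pics/g16.png",im)
```

```text
[ 0.63411518 -0.21579095  0.13324732] [409.85606151 212.98619392] [400.04814315 317.18959933]
```

View pics/w16.png

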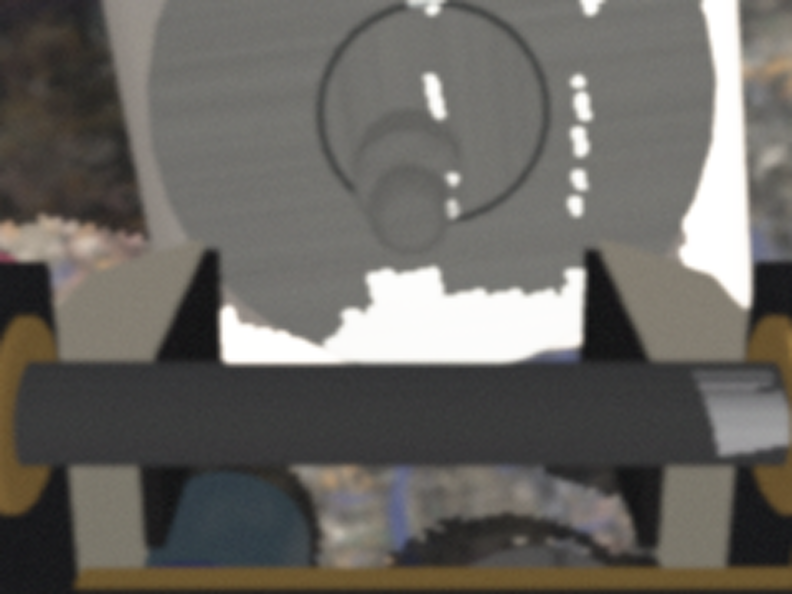

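View pics/g16.png

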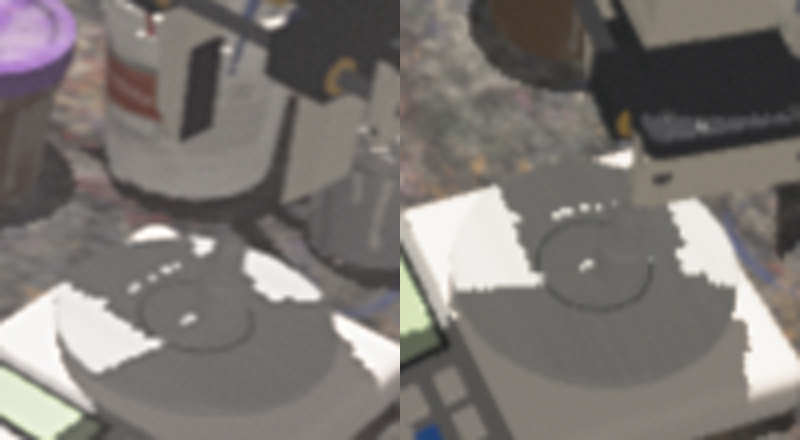

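>>> jog_arm --deltas '[{"x":0.006,"y":0.005,"z":0.0,"turn":0},{"x":0.006,"y":0.005,"z":0.1,"turn":0},{"x":0.006,"y":0.005,"z":0.17,"turn":0},{"x":0.006,"y":0.005,"z":0.191,"turn":0},{"x":0.006,"y":0.005,"z":0.191,"turn":0},{"x":0.006,"y":0.005,"z":0.191,"turn":0}]'

```text
time: 20.12
eef_pos: [0.6321, -0.2141, 0.0746]
tcp_rot: [0.001, 0.116, 0.993, -0.0]
contact_force: [-0.0, -1.0, 0.4]
finger_gap: 0.598
```

Run:
```python
from h import *
s=read_state();print(s["eef_pos"],s["contact_force"],s["finger_gap"])
w=wrist();crop(w,200,200,240,180,3.3,"w17.png")
R,p=pose();print((proj(w,p)-[200,200])*3.3)
```

```text
[ 0.63210153 -0.21409844  0.07457395] [-0.01458888 -1.01347327  0.35777108] 0.5978722429300919
[401.50547693 313.5267926 ]
```

View pics/w17.png

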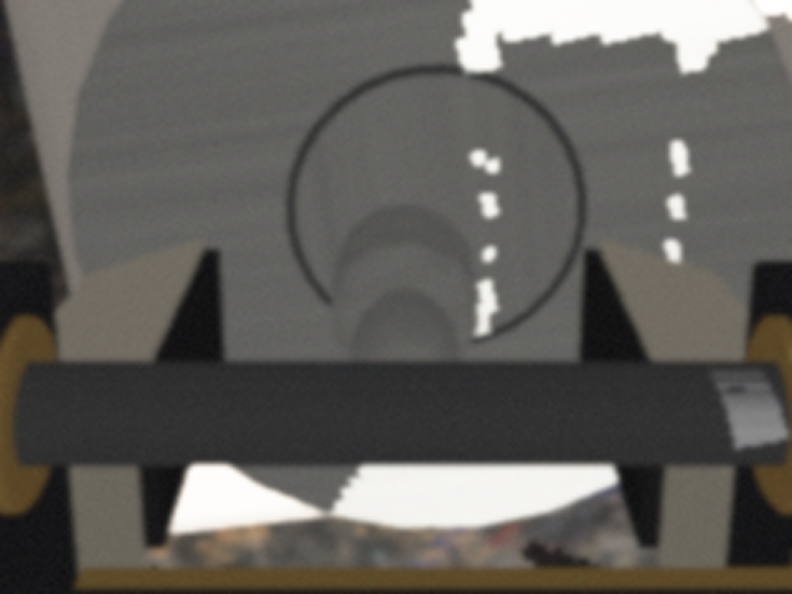

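>>> jog_arm --deltas '[{"x":0,"y":0.002,"z":0,"turn":0},{"x":0,"y":0.002,"z":0,"turn":0},{"x":0,"y":0.002,"z":0,"turn":0},{"x":0,"y":0.002,"z":0,"turn":0},{"x":0,"y":0.002,"z":0,"turn":0},{"x":0,"y":0.002,"z":0,"turn":0},{"x":0,"y":0.002,"z":0,"turn":0}]' --jaw 1 --grip_force 15

```text
time: 21.05
eef_pos: [0.6315, -0.2133, 0.0734]
tcp_rot: [0.0, 0.116, 0.993, -0.0]
contact_force: [0.5, -0.2, -0.1]
finger_gap: 0.165
```

>>> jog_arm --deltas '[{"x":0,"y":0,"z":-0.04,"turn":0},{"x":0,"y":0,"z":-0.12,"turn":0},{"x":0,"y":0,"z":-0.22,"turn":0},{"x":0,"y":0,"z":-0.34,"turn":0},{"x":0,"y":0,"z":-0.45,"turn":0},{"x":0,"y":0,"z":-0.45,"turn":0}]'

```text
time: 21.8
eef_pos: [0.6331, -0.214, 0.2122]
tcp_rot: [0.003, 0.116, 0.993, -0.0]
contact_force: [-0.2, -0.1, -0.4]
finger_gap: 0.164
```

Run:
```python
from h import *
s=read_state();print(s["eef_pos"],s["contact_force"],s["finger_gap"]*92)
c=camera("scene");crop(c,300,140,200,180,4,"s18.png")
w=wrist();crop(w,200,120,240,180,3.3,"w18.png")
# ring from w17-like pose? use w16 geometry later
go(.5897,.1688,.20,76.7)
```

```text
[ 0.6330716  -0.21396296  0.21220047] [-0.20254772 -0.14930525 -0.40380942] 15.074190350512207
row x 0.4294 y 1.2062 z 0.0289 turn -0.0003 cur [ 0.6314 -0.213   0.2086] yaw_y 76.64
```

View pics/s18.png

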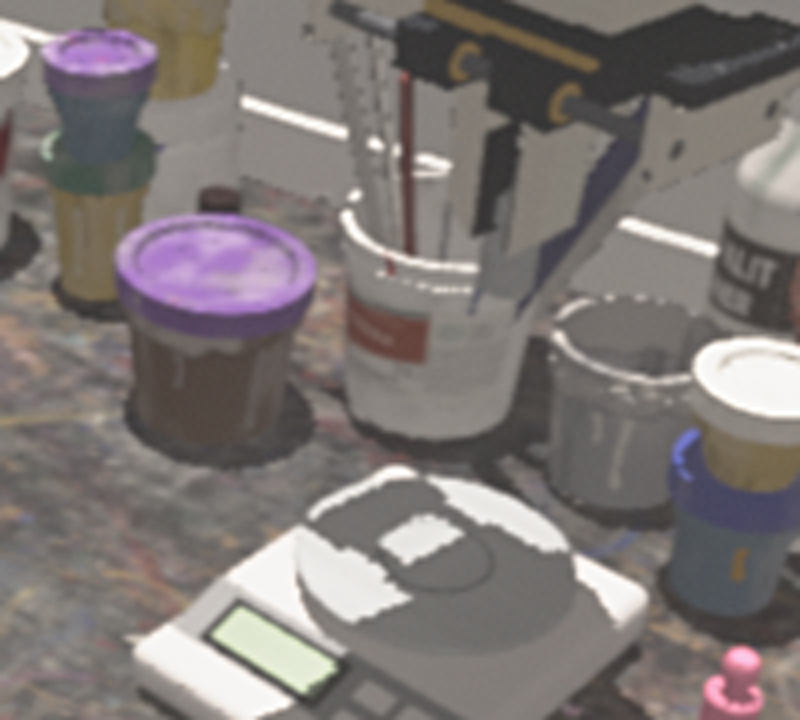

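View pics/w18.png

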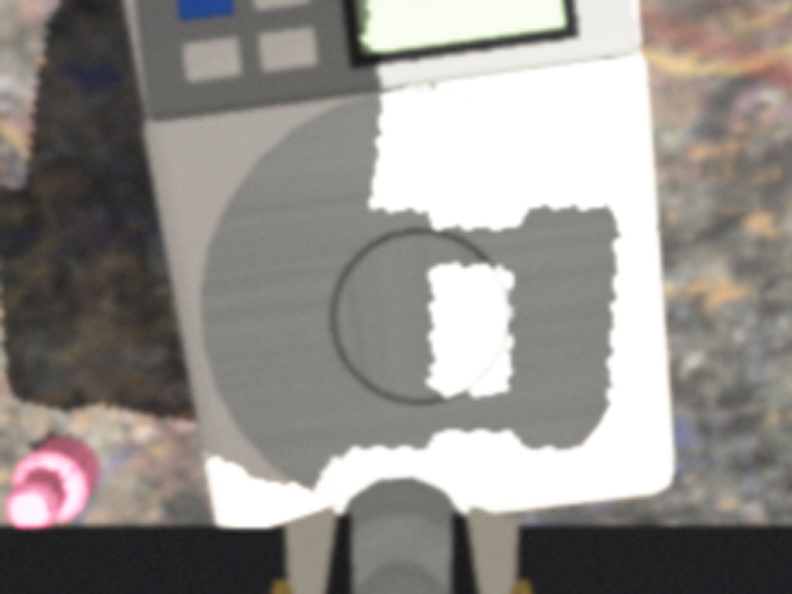

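Run:
```python
from h import *
w=wrist()
print("ring",plane(w,419.5/3.3+200-.35,316.5/3.3+120-.35,.05),pose()[1])
go(.5897,.1688,.20,76.7)
```

```text
ring [ 0.62376319 -0.20589406  0.05      ] [ 0.63098666 -0.21284546  0.20774702]
row x 0.4278 y 1.2059 z 0.0268 turn -0.0003 cur [ 0.631  -0.2128  0.2077] yaw_y 76.64
```

>>> jog_arm --deltas '[{"x":0.1,"y":0.4,"z":0.02,"turn":0},{"x":0.2,"y":0.6,"z":0.02,"turn":0},{"x":0.25,"y":0.8,"z":0.02,"turn":0},{"x":0.3,"y":0.95,"z":0.02,"turn":0},{"x":0.35,"y":1.0,"z":0.02,"turn":0},{"x":0.35,"y":1.0,"z":0.02,"turn":0}]'

```text
time: 22.7
eef_pos: [0.5964, 0.1099, 0.2007]
tcp_rot: [-0.002, 0.112, 0.994, 0.001]
contact_force: [0.1, 0.2, -0.8]
finger_gap: 0.167
```

>>> jog_arm --deltas '[{"x":0.0,"y":0.0,"z":0.0,"turn":0},{"x":0.0,"y":0.0,"z":0.0,"turn":0}]'

```text
time: 22.95
eef_pos: [0.5988, 0.1006, 0.2021]
tcp_rot: [-0.0, 0.118, 0.993, -0.001]
contact_force: [0.0, -0.1, -1.2]
finger_gap: 0.163
```

Run:
```python
from h import *
s=read_state();print(s["finger_gap"],s["qvel"].round(2))
w=wrist();crop(w,0,0,640,480,1.25,"w19.png")
go(.5897,.1688,.15,76.7)
```

```text
0.16276695027516655 [ 0.01 -0.   -0.   -0.   -0.    0.   -0.  ]
row x 0.0831 y 0.2138 z 0.1737 turn -0.0013 cur [0.5989 0.1006 0.2022] yaw_y 76.46
```

View pics/w19.png

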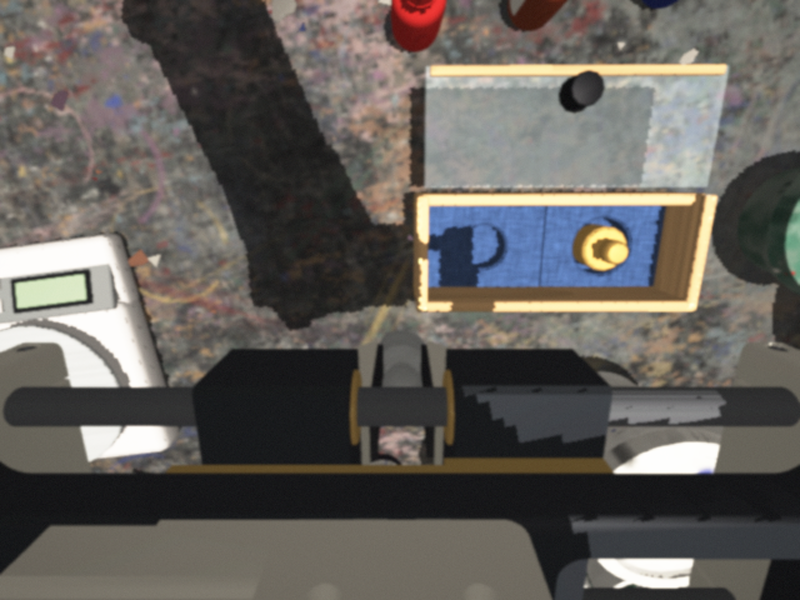

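Run:
```python
from h import *
w=wrist();np.save("w19.npy",w,allow_pickle=True);crop(w,320,140,270,130,2.9,"w19a.png")
```

```text
(no output)
```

View pics/w19a.png

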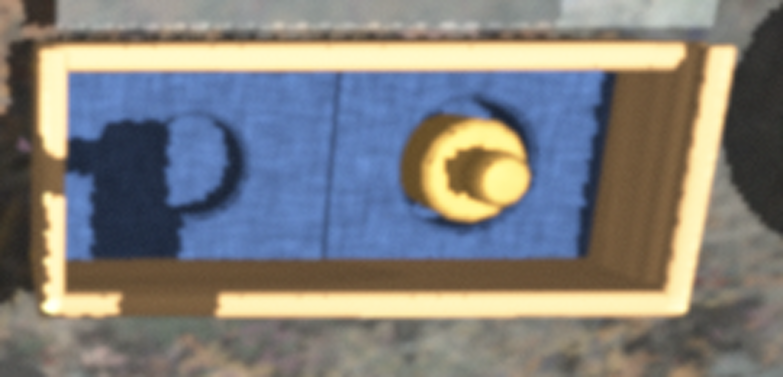

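Run:
```python
from h import *
w=np.load("w19.npy",allow_pickle=True).item()
P=lambda u,v,z:plane(w,u/2.9+320-.33,v/2.9+140-.33,z)
print("pocket",P(193,161,.03),"brassknob",P(500,178,.058),"mid",(P(338,72,.03)+P(325,258,.03))/2)
a=[P(38,45,.071),P(737,46,.071),P(690,316,.071),P(42,316,.071)];print(np.mean(a,0))
go(.590,.1680,.11,76.7)
```

```text
pocket [0.58790222 0.16836923 0.03      ] brassknob [0.61040993 0.25559087 0.058     ] mid [0.60101855 0.21337544 0.03      ]
[0.60053123 0.21368556 0.071     ]
row x 0.0816 y 0.2108 z 0.3075 turn -0.0013 cur [0.599  0.1008 0.2023] yaw_y 76.47
```

>>> jog_arm --deltas '[{"x":0.04,"y":0.1,"z":0.0,"turn":-0.001},{"x":0.084,"y":0.212,"z":0.0,"turn":-0.001},{"x":0.084,"y":0.212,"z":0.1,"turn":-0.001},{"x":0.084,"y":0.212,"z":0.25,"turn":-0.001},{"x":0.084,"y":0.212,"z":0.307,"turn":-0.001},{"x":0.084,"y":0.212,"z":0.307,"turn":-0.001},{"x":0.084,"y":0.212,"z":0.307,"turn":-0.001}]'

```text
time: 23.92
eef_pos: [0.5901, 0.1704, 0.1119]
tcp_rot: [0.001, 0.115, 0.993, 0.0]
contact_force: [-0.3, -0.5, -1.2]
finger_gap: 0.164
```

Run:
```python
from h import *
s=read_state();print(s["finger_gap"],s["contact_force"])
w=wrist();crop(w,200,160,240,180,3.3,"w20.png")
go(.589,.1685,.036,76.7)
```

```text
0.16437218860262445 [-0.3100356  -0.52493137 -1.24255807]
row x 0.0027 y -0.0082 z 0.2533 turn 0.0005 cur [0.5901 0.1706 0.112 ] yaw_y 76.79
```

View pics/w20.png

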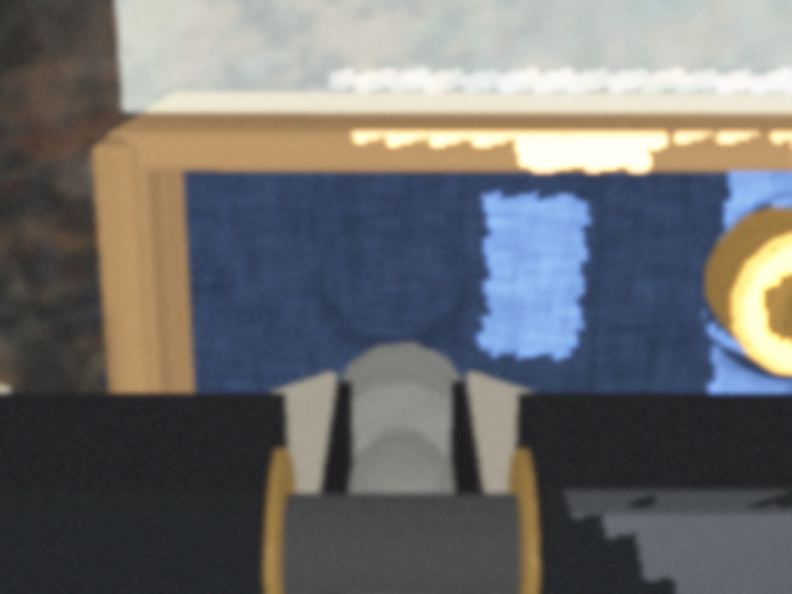

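>>> jog_arm --deltas '[{"x":0.003,"y":-0.004,"z":0.06,"turn":0},{"x":0.003,"y":-0.004,"z":0.12,"turn":0},{"x":0.003,"y":-0.004,"z":0.17,"turn":0},{"x":0.003,"y":-0.004,"z":0.21,"turn":0},{"x":0.003,"y":-0.004,"z":0.235,"turn":0},{"x":0.003,"y":-0.004,"z":0.245,"turn":0},{"x":0.003,"y":-0.004,"z":0.25,"turn":0},{"x":0.003,"y":-0.004,"z":0.25,"turn":0}]'

```text
time: 24.98
eef_pos: [0.588, 0.1698, 0.0356]
tcp_rot: [0.0, 0.115, 0.993, 0.0]
contact_force: [-0.7, -0.0, -0.5]
finger_gap: 0.162
```

Run:
```python
from h import *
s=read_state();print(s["eef_pos"],s["finger_gap"],s["contact_force"])
w=wrist();crop(w,200,160,240,180,3.3,"w21.png")
```

```text
[0.5880201  0.1697799  0.03562256] 0.16216656041659494 [-0.65308596 -0.0077232  -0.47355647]
```

View pics/w21.png

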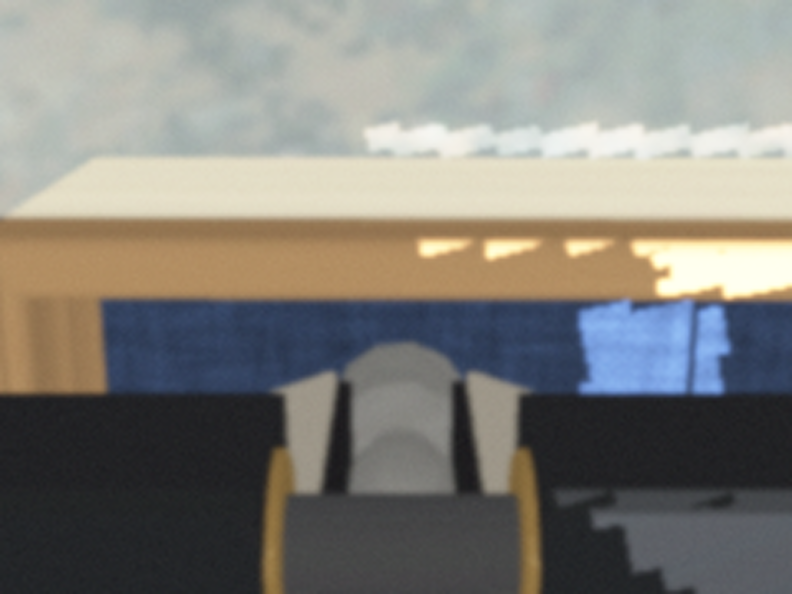

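>>> jog_arm --deltas '[{"x":0,"y":0,"z":0.003,"turn":0},{"x":0,"y":0,"z":0.005,"turn":0},{"x":0,"y":0,"z":0.005,"turn":0}]'

```text
time: 25.4
eef_pos: [0.5885, 0.1698, 0.0352]
tcp_rot: [0.001, 0.115, 0.993, 0.0]
contact_force: [-3.4, -0.6, 9.8]
finger_gap: 0.161
```

>>> jog_arm --deltas '[{"x":0,"y":0,"z":-0.002,"turn":0},{"x":0,"y":0,"z":-0.002,"turn":0},{"x":0,"y":0,"z":-0.002,"turn":0},{"x":0,"y":0,"z":-0.002,"turn":0},{"x":0,"y":0,"z":-0.06,"turn":0},{"x":0,"y":0,"z":-0.16,"turn":0},{"x":0,"y":0,"z":-0.3,"turn":0},{"x":0,"y":0,"z":-0.3,"turn":0},{"x":0,"y":0,"z":-0.3,"turn":0}]' --jaw 0.3

```text
time: 26.52
eef_pos: [0.5876, 0.1697, 0.1243]
tcp_rot: [0.0, 0.115, 0.993, 0.0]
contact_force: [-0.4, -0.4, -0.5]
finger_gap: 0.346
```

Run:
```python
from h import *
s=read_state();print(s["eef_pos"],s["finger_gap"],s["contact_force"])
d=camera("side");crop(d,210,100,130,110,6,"s22.png");w=wrist();crop(w,200,160,240,180,3.3,"w22.png")
go(.6107,.2565,.125,76.7)
```

```text
[0.5876394  0.16972846 0.12428945] 0.34619803963968115 [-0.42108252 -0.39277277 -0.50026795]
row x -0.0108 y 0.3001 z -0.0065 turn 0.0007 cur [0.587  0.1696 0.1231] yaw_y 76.82
```

View pics/s22.png

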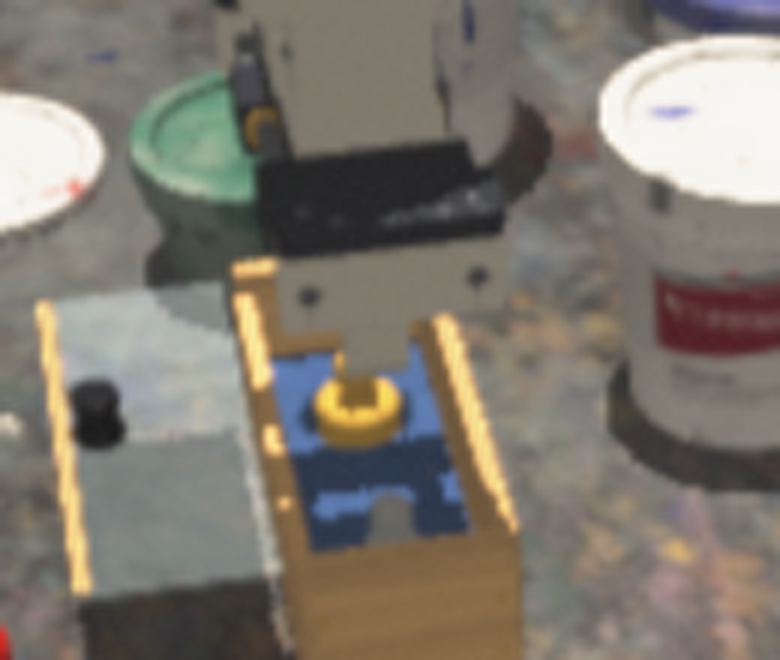

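View pics/w22.png

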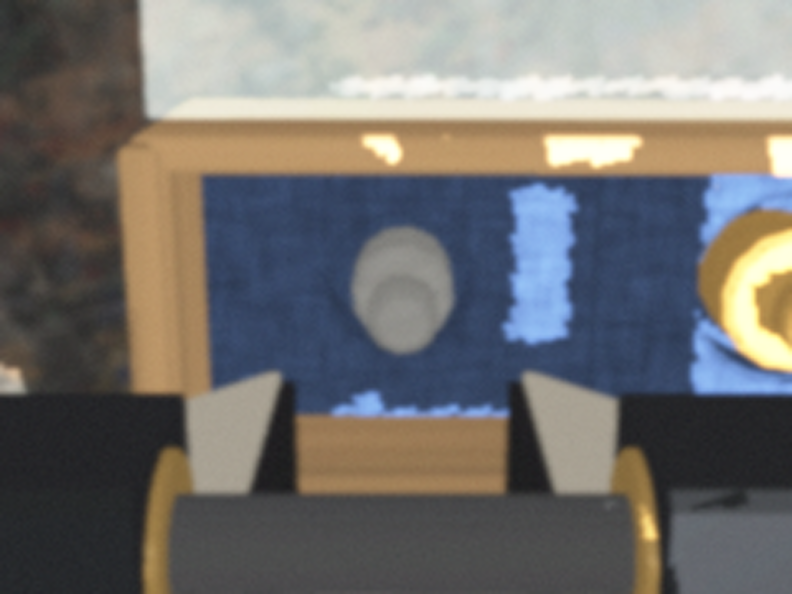

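>>> jog_arm --deltas '[{"x":-0.005,"y":0.12,"z":0,"turn":0},{"x":-0.011,"y":0.25,"z":0,"turn":0},{"x":-0.011,"y":0.3,"z":0,"turn":0},{"x":-0.011,"y":0.3,"z":0,"turn":0},{"x":-0.011,"y":0.3,"z":0,"turn":0}]' --jaw 0.2

```text
time: 27.25
eef_pos: [0.6113, 0.2545, 0.1234]
tcp_rot: [-0.0, 0.116, 0.993, -0.001]
contact_force: [0.6, 0.3, -0.1]
finger_gap: 0.399
```

Run:
```python
from h import *
w=wrist();crop(w,200,160,240,180,3.3,"w23.png")
R,p=pose();print((proj(w,[.6107,.2565,.058])-[200,160])*3.3,(proj(w,p)-[200,160])*3.3)
go(.6107,.2565,.0415,76.7)
```

```text
[409.9663105  309.07635653] [400.92339975 447.52398798]
row x 0.0040 y 0.0065 z 0.2739 turn -0.0000 cur [0.6115 0.2544 0.1237] yaw_y 76.70
```

View pics/w23.png

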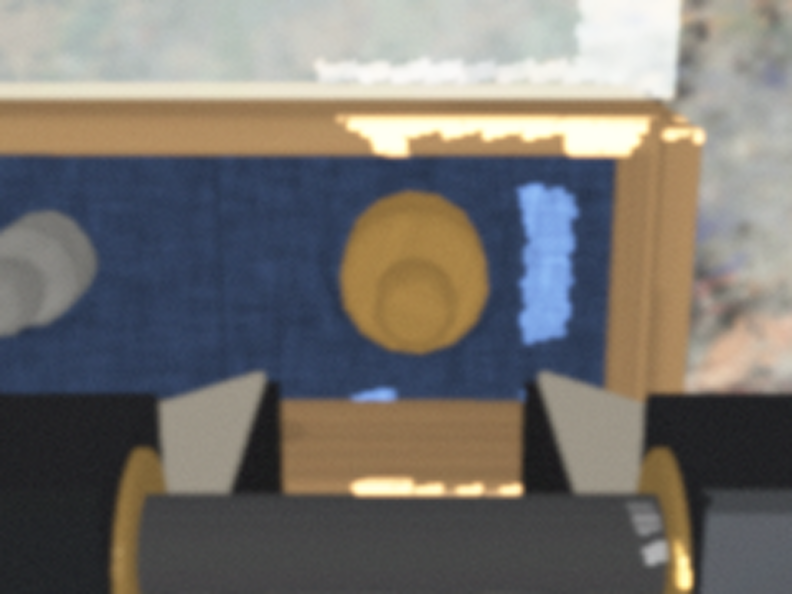

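>>> jog_arm --deltas '[{"x":0.003,"y":0.01,"z":0.07,"turn":0},{"x":0.003,"y":0.01,"z":0.16,"turn":0},{"x":0.003,"y":0.01,"z":0.24,"turn":0},{"x":0.003,"y":0.01,"z":0.268,"turn":0},{"x":0.003,"y":0.01,"z":0.273,"turn":0},{"x":0.003,"y":0.01,"z":0.273,"turn":0}]'

```text
time: 28.05
eef_pos: [0.612, 0.2596, 0.0429]
tcp_rot: [0.001, 0.115, 0.993, 0.0]
contact_force: [-0.4, 0.8, -0.1]
finger_gap: 0.402
```

Run:
```python
from h import *
s=read_state();print(s["eef_pos"],s["contact_force"])
w=wrist();crop(w,200,160,240,180,3.3,"w24.png")
```

```text
[0.61195054 0.2595562  0.04289171] [-0.40713371  0.79616422 -0.07323387]
```

View pics/w24.png

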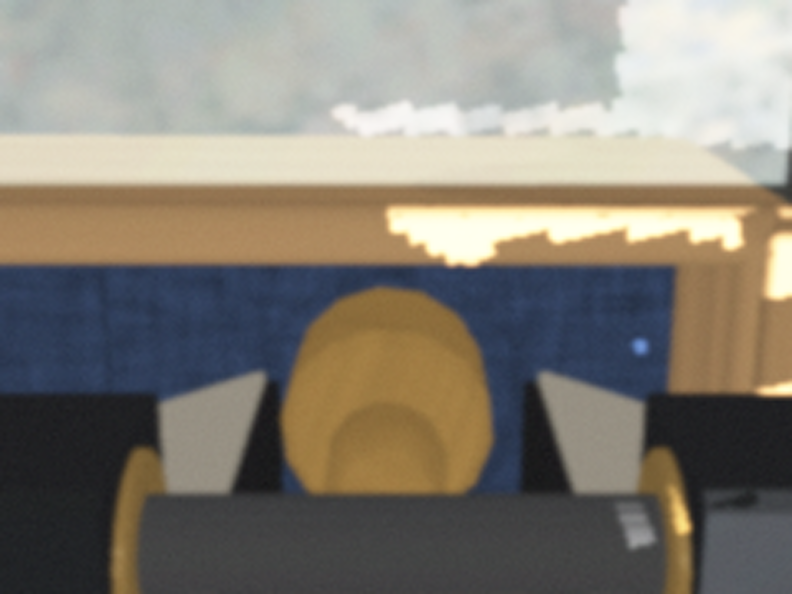

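>>> jog_arm --deltas '[{"x":0,"y":-0.005,"z":0.002,"turn":0},{"x":0,"y":-0.005,"z":0.002,"turn":0},{"x":0,"y":-0.005,"z":0.002,"turn":0}]'

```text
time: 28.48
eef_pos: [0.611, 0.2583, 0.0415]
tcp_rot: [0.0, 0.115, 0.993, 0.0]
contact_force: [-0.2, 1.1, 0.5]
finger_gap: 0.403
```

>>> jog_arm --deltas '[{"x":0,"y":0,"z":0,"turn":0},{"x":0,"y":0,"z":0,"turn":0},{"x":0,"y":0,"z":0,"turn":0},{"x":0,"y":0,"z":0,"turn":0},{"x":0,"y":0,"z":0,"turn":0},{"x":0,"y":0,"z":0,"turn":0}]' --jaw 1 --grip_force 25

```text
time: 29.22
eef_pos: [0.6109, 0.2581, 0.0413]
tcp_rot: [-0.0, 0.115, 0.993, -0.0]
contact_force: [-1.1, 0.1, 0.6]
finger_gap: 0.184
```

>>> jog_arm --deltas '[{"x":0,"y":0,"z":-0.02,"turn":0},{"x":0,"y":0,"z":-0.08,"turn":0},{"x":0,"y":0,"z":-0.16,"turn":0},{"x":0,"y":0,"z":-0.26,"turn":0},{"x":0,"y":0,"z":-0.36,"turn":0},{"x":0,"y":0,"z":-0.46,"turn":0},{"x":0,"y":0,"z":-0.54,"turn":0},{"x":0,"y":0,"z":-0.54,"turn":0},{"x":0,"y":0,"z":-0.54,"turn":0}]'

```text
time: 30.35
eef_pos: [0.6105, 0.2581, 0.2029]
tcp_rot: [-0.0, 0.115, 0.993, -0.0]
contact_force: [-0.9, -0.6, -1.9]
finger_gap: 0.182
```

Run:
```python
from h import *
s=read_state();print(s["eef_pos"],s["contact_force"],s["finger_gap"]*92)
w=wrist();crop(w,200,160,240,180,3.3,"w25.png")
R,p=pose();print((proj(w,p)-[200,160])*3.3)
go(.6245,-.206,.205,76.7)
```

```text
[0.61045668 0.25813592 0.20285264] [-0.92104386 -0.57493923 -1.91979135] 16.780835024107706
[399.94370456 443.45998086]
row x -0.3988 y -1.4952 z -0.0080 turn 0.0007 cur [0.6103 0.258  0.2023] yaw_y 76.82
```

View pics/w25.png

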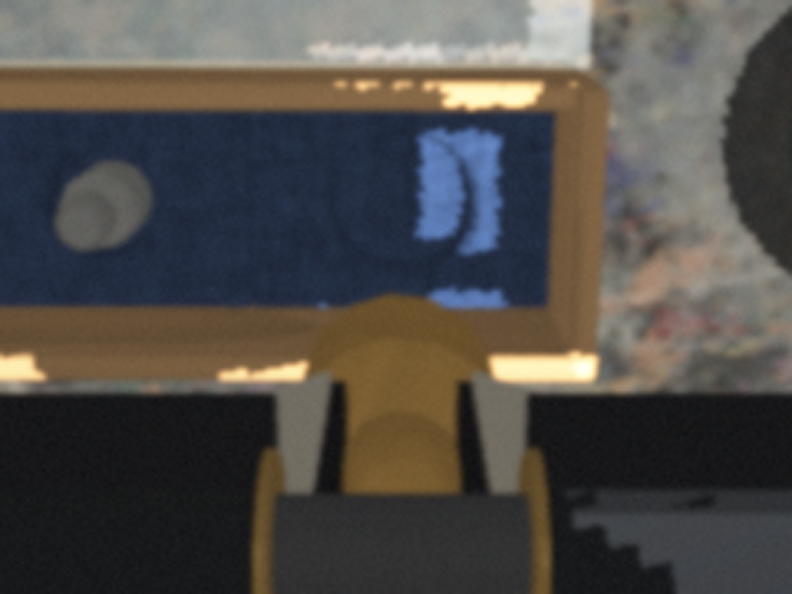

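>>> jog_arm --deltas '[{"x":-0.03,"y":-0.15,"z":-0.01,"turn":0},{"x":-0.08,"y":-0.32,"z":-0.01,"turn":0},{"x":-0.12,"y":-0.5,"z":-0.01,"turn":0},{"x":-0.17,"y":-0.68,"z":-0.01,"turn":0},{"x":-0.22,"y":-0.86,"z":-0.01,"turn":0},{"x":-0.26,"y":-1.0,"z":-0.01,"turn":0}]'

```text
time: 31.15
eef_pos: [0.6176, -0.0545, 0.2053]
tcp_rot: [-0.001, 0.116, 0.993, -0.0]
contact_force: [0.8, -0.5, -2.7]
finger_gap: 0.181
```

>>> jog_arm --deltas '[{"x":-0.04,"y":-0.15,"z":0,"turn":0},{"x":-0.09,"y":-0.32,"z":0,"turn":0},{"x":-0.12,"y":-0.44,"z":0,"turn":0},{"x":-0.138,"y":-0.495,"z":0.0,"turn":0},{"x":-0.138,"y":-0.495,"z":0.0,"turn":0},{"x":-0.138,"y":-0.495,"z":0.0,"turn":0},{"x":-0.138,"y":-0.495,"z":0.0,"turn":0}]'

```text
time: 32.02
eef_pos: [0.6253, -0.2035, 0.2062]
tcp_rot: [-0.0, 0.113, 0.994, 0.001]
contact_force: [-0.4, 0.9, -2.5]
finger_gap: 0.183
```

Run:
```python
from h import *
s=read_state();print(s["eef_pos"],s["contact_force"],s["finger_gap"]*92)
w=wrist();crop(w,200,120,240,180,3.3,"w26.png");np.save("w26.npy",w,allow_pickle=True)
go(.6245,-.206,.115,76.7)
```

```text
[ 0.62531394 -0.2034978   0.20616131] [-0.37609181  0.90185268 -2.49650141] 16.81653403669647
row x 0.0009 y -0.0078 z 0.3043 turn 0.0014 cur [ 0.6253 -0.2039  0.2063] yaw_y 76.95
```

View pics/w26.png

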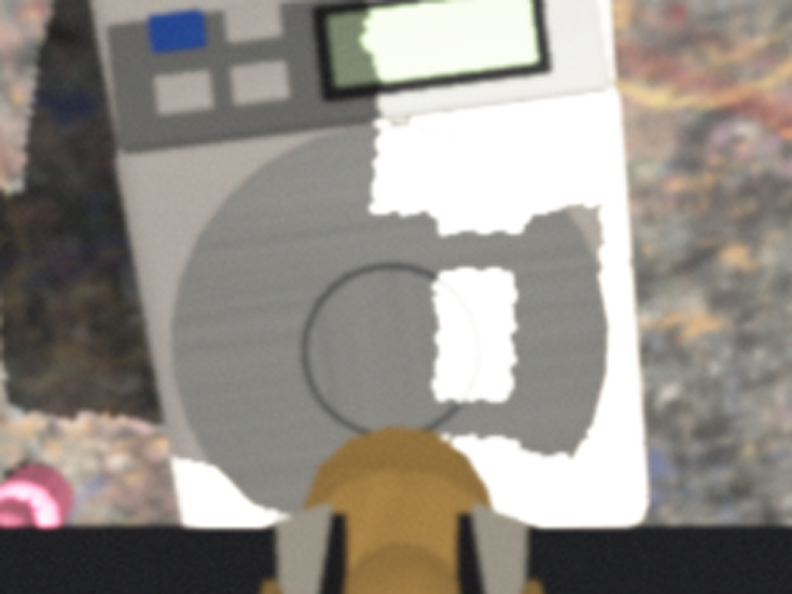

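Run:
```python
from h import *
w=np.load("w26.npy",allow_pickle=True).item()
r=plane(w,391/3.3+200-.35,350.5/3.3+120-.35,.05);print(r)
go(.6245,r[1],.085,76.7)
```

```text
[ 0.62496065 -0.20644395  0.05      ]
row x 0.0005 y -0.0093 z 0.4043 turn 0.0014 cur [ 0.6253 -0.2039  0.2063] yaw_y 76.95
```

>>> jog_arm --deltas '[{"x":0.001,"y":-0.008,"z":0.1,"turn":0.001},{"x":0.001,"y":-0.008,"z":0.2,"turn":0.001},{"x":0.001,"y":-0.008,"z":0.29,"turn":0.001},{"x":0.001,"y":-0.008,"z":0.36,"turn":0.001},{"x":0.001,"y":-0.008,"z":0.39,"turn":0.001},{"x":0.001,"y":-0.008,"z":0.4,"turn":0.001},{"x":0.001,"y":-0.008,"z":0.4,"turn":0.001}]'

```text
time: 32.95
eef_pos: [0.6246, -0.208, 0.087]
tcp_rot: [0.001, 0.116, 0.993, -0.0]
contact_force: [-0.1, 0.1, -1.7]
finger_gap: 0.18
```

Run:
```python
from h import *
s=read_state();print(s["eef_pos"],s["contact_force"],s["finger_gap"]*92)
w=wrist();crop(w,200,140,240,180,3.3,"w27.png")
c=camera("scene");d=camera("side")
im=np.hstack([cv2.resize(c["color"][220:310,360:460,::-1],None,fx=4,fy=4,interpolation=2),cv2.resize(d["color"][250:340,325:425,::-1],None,fx=4,fy=4,interpolation=2)])
cv2.imwrite("pics/g27.png",im)
go(.6248,-.2063,.0795,76.7)
```

```text
[ 0.6245753  -0.20795569  0.08701072] [-0.13106146  0.11988694 -1.70429519] 16.553910995276404
row x 0.0008 y 0.0060 z 0.0256 turn -0.0003 cur [ 0.6246 -0.2081  0.0872] yaw_y 76.64
```

View pics/w27.png

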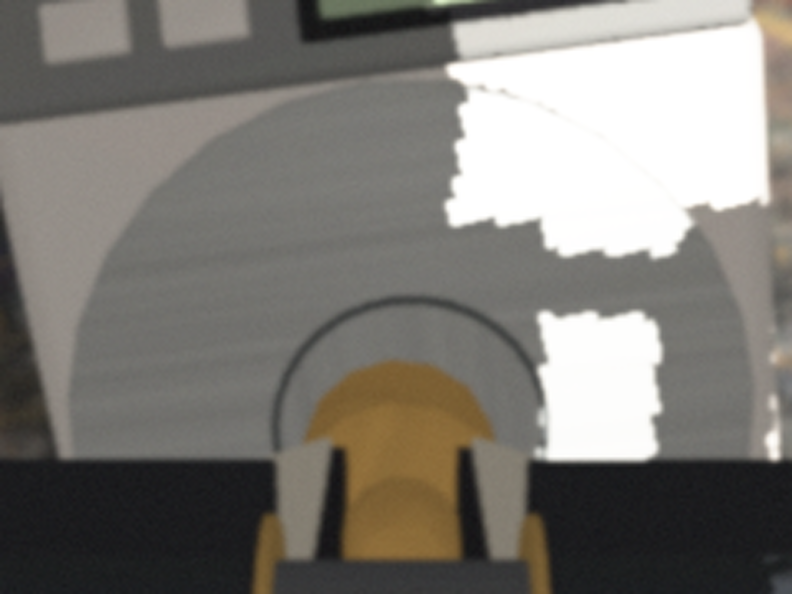

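View pics/g27.png

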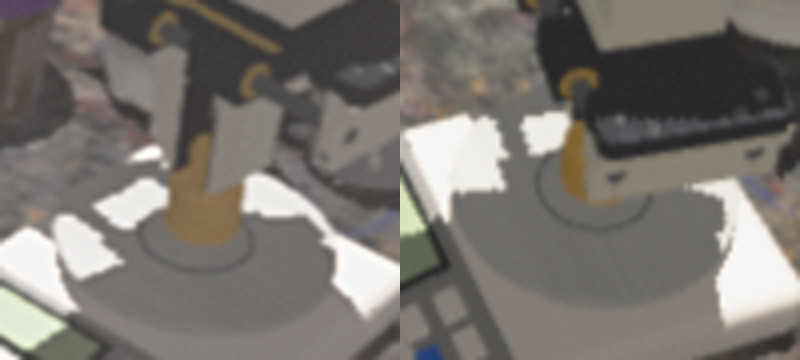

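>>> jog_arm --deltas '[{"x":0.001,"y":0.006,"z":0.005,"turn":0},{"x":0.001,"y":0.006,"z":0.012,"turn":0},{"x":0.001,"y":0.006,"z":0.018,"turn":0},{"x":0.001,"y":0.006,"z":0.021,"turn":0},{"x":0.001,"y":0.006,"z":0.022,"turn":0},{"x":0.001,"y":0.006,"z":0.022,"turn":0}]'

```text
time: 33.85
eef_pos: [0.6242, -0.2062, 0.0797]
tcp_rot: [0.0, 0.116, 0.993, 0.0]
contact_force: [0.7, 0.7, -2.3]
finger_gap: 0.183
```

>>> jog_arm --deltas '[{"x":0,"y":0,"z":0.002,"turn":0},{"x":0,"y":0,"z":0.003,"turn":0},{"x":0,"y":0,"z":0.003,"turn":0}]'

```text
time: 34.22
eef_pos: [0.6244, -0.2064, 0.0792]
tcp_rot: [0.0, 0.116, 0.993, -0.0]
contact_force: [-0.9, -0.4, 2.5]
finger_gap: 0.18
```

>>> jog_arm --deltas '[{"x":0,"y":0,"z":0,"turn":0},{"x":0,"y":0,"z":0,"turn":0},{"x":0,"y":0,"z":0,"turn":0},{"x":0,"y":0,"z":0,"turn":0},{"x":0,"y":0,"z":-0.02,"turn":0},{"x":0,"y":0,"z":-0.1,"turn":0},{"x":0,"y":0,"z":-0.22,"turn":0},{"x":0,"y":0,"z":-0.36,"turn":0},{"x":0,"y":0,"z":-0.42,"turn":0},{"x":0,"y":0,"z":-0.42,"turn":0}]' --jaw 0.2 --grip_force 10

```text
time: 35.48
eef_pos: [0.6248, -0.2064, 0.206]
tcp_rot: [0.001, 0.116, 0.993, -0.0]
contact_force: [-0.6, -0.0, -0.3]
finger_gap: 0.401
```

Run:
```python
from h import *
s=read_state();print(s["eef_pos"],s["contact_force"],s["finger_gap"]*92)
w=wrist();crop(w,200,140,240,180,3.3,"w28.png")
c=camera("scene");d=camera("side")
im=np.hstack([cv2.resize(c["color"][220:310,360:460,::-1],None,fx=4,fy=4,interpolation=2),cv2.resize(d["color"][250:340,325:425,::-1],None,fx=4,fy=4,interpolation=2)])
cv2.imwrite("pics/g28.png",im)
go(.4999,.2369,.205,76.7)
```

```text
[ 0.62481627 -0.20638518  0.20597212] [-0.56839028 -0.00884038 -0.31764786] 36.89462171845586
row x 0.7413 y 1.3402 z -0.0042 turn -0.0003 cur [ 0.6234 -0.2057  0.2031] yaw_y 76.65
```

View pics/w28.png

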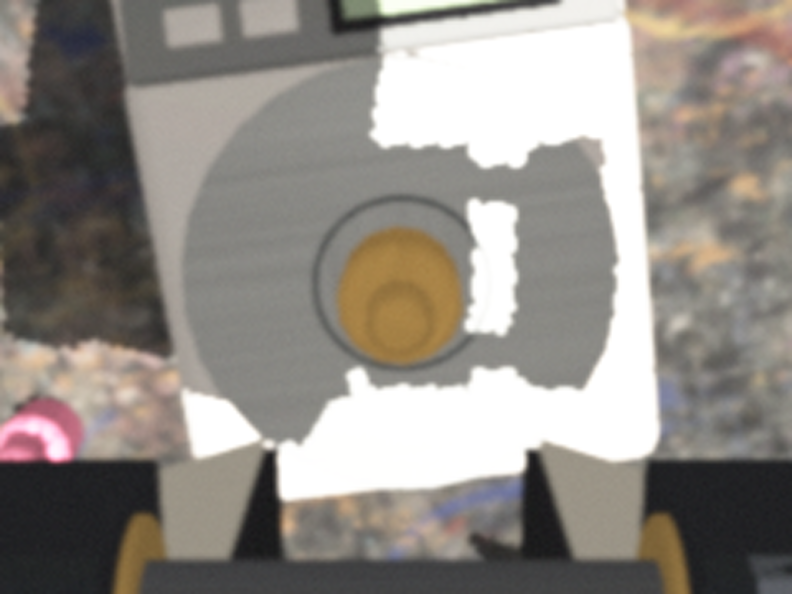

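View pics/g28.png

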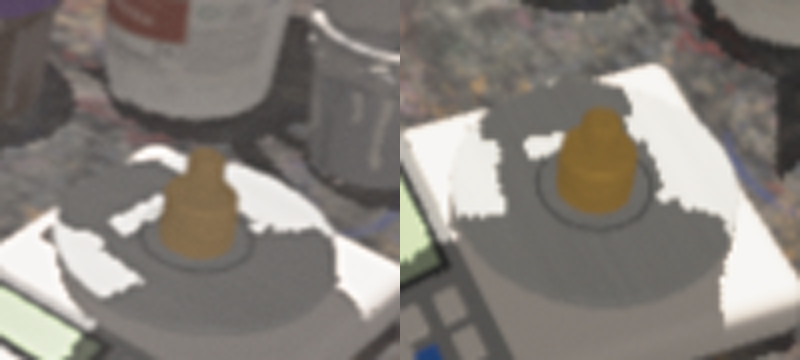

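Run:
```python
from h import *
w=wrist()
P=lambda u,v,z:plane(w,u/3.3+200-.35,v/3.3+140-.35,z)
print(P(402,282,.05),P(400,317,.096))
go(.4999,.2369,.205,76.7)
```

```text
[ 0.62201884 -0.20522302  0.05      ] [ 0.6202361  -0.20534252  0.096     ]
row x 0.7414 y 1.3405 z -0.0044 turn -0.0003 cur [ 0.6234 -0.2058  0.203 ] yaw_y 76.64
```

>>> jog_arm --deltas '[{"x":0.2,"y":0.4,"z":-0.01,"turn":0},{"x":0.35,"y":0.6,"z":-0.01,"turn":0},{"x":0.45,"y":0.8,"z":-0.01,"turn":0},{"x":0.55,"y":1.0,"z":-0.01,"turn":0},{"x":0.55,"y":1.0,"z":-0.01,"turn":0},{"x":0.55,"y":1.0,"z":-0.01,"turn":0}]'

```text
time: 36.42
eef_pos: [0.531, 0.1279, 0.2066]
tcp_rot: [-0.001, 0.114, 0.993, 0.0]
contact_force: [0.8, -0.1, 0.2]
finger_gap: 0.395
```

>>> jog_arm --deltas '[{"x":0.19,"y":0.338,"z":0,"turn":0},{"x":0.19,"y":0.338,"z":0,"turn":0},{"x":0.19,"y":0.338,"z":0.1,"turn":0},{"x":0.19,"y":0.338,"z":0.2,"turn":0},{"x":0.19,"y":0.338,"z":0.3,"turn":0},{"x":0.19,"y":0.338,"z":0.3,"turn":0},{"x":0.19,"y":0.338,"z":0.3,"turn":0}]'

```text
time: 37.3
eef_pos: [0.5013, 0.2357, 0.1183]
tcp_rot: [0.0, 0.116, 0.993, -0.0]
contact_force: [0.1, 0.1, 0.8]
finger_gap: 0.394
```

Run:
```python
from h import *
s=read_state();print(s["eef_pos"],s["finger_gap"]*92)
w=wrist();crop(w,200,200,240,180,3.3,"w29.png")
R,p=pose();print((proj(w,[.4999,.2369,.088])-[200,200])*3.3,(proj(w,p)-[200,200])*3.3)
go(.4999,.2369,.0727,76.7)
```

```text
[0.50127523 0.23565006 0.11826635] 36.29375213973574
[405.92201223 233.98618434] [402.94726674 316.99304541]
row x 0.0066 y 0.0019 z 0.1535 turn -0.0004 cur [0.5016 0.2359 0.1187] yaw_y 76.63
```

View pics/w29.png

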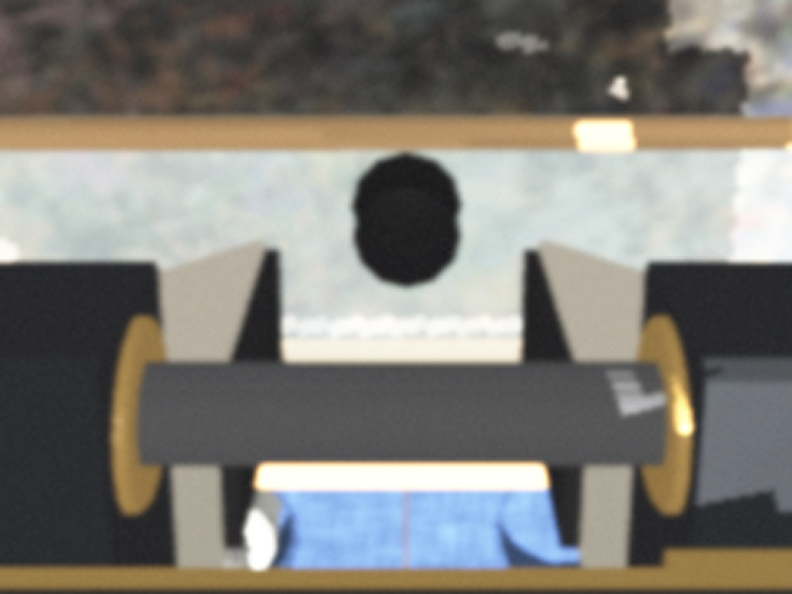

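>>> jog_arm --deltas '[{"x":0.007,"y":0.003,"z":0.08,"turn":0},{"x":0.007,"y":0.003,"z":0.14,"turn":0},{"x":0.007,"y":0.003,"z":0.152,"turn":0},{"x":0.007,"y":0.003,"z":0.152,"turn":0}]'

```text
time: 37.85
eef_pos: [0.4997, 0.2373, 0.0731]
tcp_rot: [0.0, 0.116, 0.993, 0.0]
contact_force: [-0.3, 0.3, 0.2]
finger_gap: 0.399
```

>>> jog_arm --deltas '[{"x":0,"y":0,"z":0,"turn":0},{"x":0,"y":0,"z":0,"turn":0},{"x":0,"y":0,"z":0,"turn":0},{"x":0,"y":0,"z":0,"turn":0},{"x":0,"y":0,"z":0,"turn":0}]' --jaw 1

```text
time: 38.48
eef_pos: [0.4995, 0.2371, 0.0727]
tcp_rot: [0.0, 0.116, 0.993, 0.0]
contact_force: [-0.3, -1.4, 6.8]
finger_gap: 0.198
```

>>> jog_arm --deltas '[{"x":-0.04,"y":0,"z":0,"turn":0},{"x":-0.1,"y":0,"z":0,"turn":0},{"x":-0.16,"y":0,"z":0,"turn":0},{"x":-0.21,"y":0,"z":0,"turn":0},{"x":-0.245,"y":0,"z":0,"turn":0},{"x":-0.255,"y":0,"z":0,"turn":0},{"x":-0.26,"y":0,"z":0,"turn":0},{"x":-0.263,"y":0,"z":0,"turn":0},{"x":-0.263,"y":0,"z":0,"turn":0}]'

```text
time: 39.6
eef_pos: [0.5755, 0.2191, 0.0727]
tcp_rot: [-0.0, 0.116, 0.993, 0.0]
contact_force: [-4.0, -0.5, 8.5]
finger_gap: 0.205
```

Run:
```python
from h import *
s=read_state();print(s["eef_pos"],s["contact_force"],s["finger_gap"]*92)
go(.5758,.2189,.0727,76.7)
```

```text
[0.57549615 0.21914238 0.07270449] [-3.96573029 -0.47591015  8.4623723 ] 18.826428935073604
row x -0.0012 y -0.0006 z 0.0000 turn -0.0003 cur [0.5755 0.2191 0.0727] yaw_y 76.65
```

>>> jog_arm --deltas '[{"x":-0.005,"y":0,"z":0,"turn":0},{"x":-0.01,"y":0,"z":0,"turn":0},{"x":-0.01,"y":0,"z":0,"turn":0}]'

```text
time: 39.98
eef_pos: [0.5762, 0.2189, 0.0721]
tcp_rot: [-0.002, 0.116, 0.993, -0.0]
contact_force: [-9.0, 0.8, 9.1]
finger_gap: 0.201
```

>>> jog_arm --deltas '[{"x":0.009,"y":0,"z":0,"turn":0},{"x":0.009,"y":0,"z":0,"turn":0},{"x":0.009,"y":0,"z":0,"turn":0},{"x":0.009,"y":0,"z":0,"turn":0},{"x":0.009,"y":0,"z":-0.1,"turn":0},{"x":0.009,"y":0,"z":-0.25,"turn":0},{"x":0.009,"y":0,"z":-0.4,"turn":0},{"x":0.009,"y":0,"z":-0.4,"turn":0},{"x":0.009,"y":0,"z":-0.4,"turn":0}]' --jaw 0.1

```text
time: 41.1
eef_pos: [0.5759, 0.2187, 0.1918]
tcp_rot: [-0.0, 0.116, 0.993, -0.0]
contact_force: [0.2, -0.7, 0.8]
finger_gap: 0.448
```

Run:
```python
from h import *
s=read_state();print(s["eef_pos"],s["contact_force"],s["finger_gap"]*92)
w=wrist();crop(w,0,0,640,480,1.25,"w30.png")
d=camera("side");crop(d,180,100,150,120,5,"s30.png")
go(.4351,.3351,.19,76.7)
```

```text
[0.5759179  0.21870769 0.19182459] [ 0.20427977 -0.73986983  0.7645496 ] 41.241023775660906
row x 0.5449 y 0.2701 z 0.0035 turn -0.0003 cur [0.5754 0.2185 0.1909] yaw_y 76.64
```

View pics/w30.png

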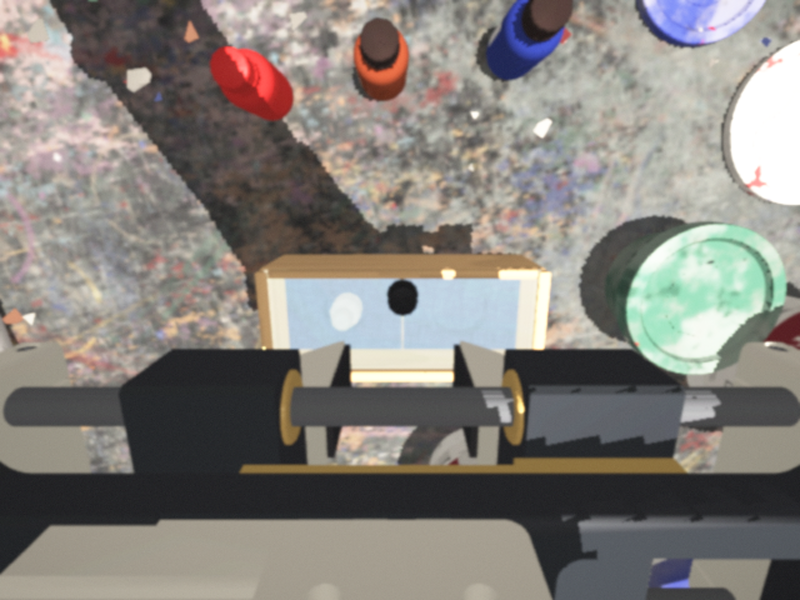

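View pics/s30.png

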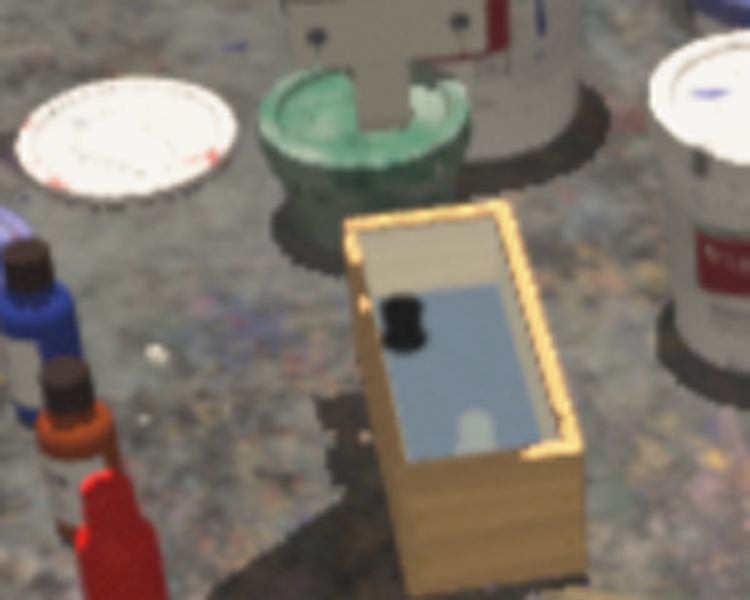

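>>> jog_arm --deltas '[{"x":0.2,"y":0.1,"z":0,"turn":0},{"x":0.4,"y":0.2,"z":0,"turn":0},{"x":0.544,"y":0.271,"z":0,"turn":0},{"x":0.544,"y":0.271,"z":0,"turn":0},{"x":0.544,"y":0.271,"z":0.1,"turn":0},{"x":0.544,"y":0.271,"z":0.2,"turn":0},{"x":0.544,"y":0.271,"z":0.2,"turn":0},{"x":0.544,"y":0.271,"z":0.2,"turn":0}]' --jaw -0.2 --grip_force 15

```text
time: 42.2
eef_pos: [0.437, 0.3352, 0.1327]
tcp_rot: [0.0, 0.117, 0.993, -0.0]
contact_force: [0.3, 0.2, 0.3]
finger_gap: 0.598
```

Run:
```python
from h import *
s=read_state();print(s["eef_pos"],s["finger_gap"]*92)
w=wrist();crop(w,200,180,240,180,3.3,"w31.png")
go(.4351,.3351,.0294,76.7)
```

```text
[0.43699879 0.33521023 0.13270341] 54.98242122962556
row x 0.0065 y -0.0034 z 0.3457 turn -0.0006 cur [0.4371 0.3356 0.1331] yaw_y 76.59
```

View pics/w31.png

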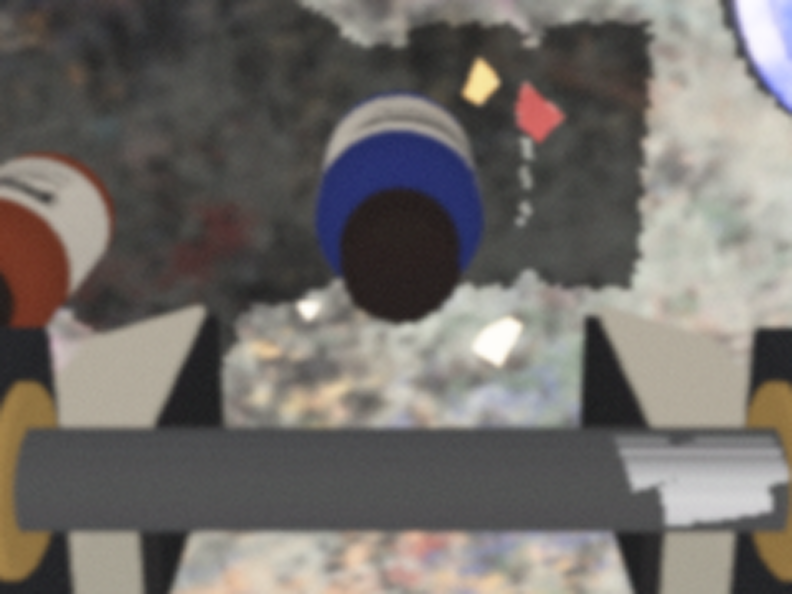

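>>> jog_arm --deltas '[{"x":0.006,"y":-0.003,"z":0.1,"turn":0},{"x":0.006,"y":-0.003,"z":0.2,"turn":0},{"x":0.006,"y":-0.003,"z":0.3,"turn":0},{"x":0.006,"y":-0.003,"z":0.345,"turn":0},{"x":0.006,"y":-0.003,"z":0.345,"turn":0},{"x":0.006,"y":-0.003,"z":0.345,"turn":0}]'

```text
time: 43.0
eef_pos: [0.4351, 0.3357, 0.0299]
tcp_rot: [0.001, 0.116, 0.993, 0.001]
contact_force: [-0.4, -0.3, 0.5]
finger_gap: 0.597
```

Run:
```python
from h import *
s=read_state();print(s["eef_pos"],s["finger_gap"]*92)
go(.4351,.3351,.0294,76.63)
```

```text
[0.43506982 0.33567116 0.02994786] 54.905252281557566
row x -0.0005 y -0.0018 z 0.0018 turn 0.0000 cur [0.4351 0.3357 0.0299] yaw_y 76.63
```

>>> jog_arm --deltas '[{"x":0,"y":-0.002,"z":0.001,"turn":0},{"x":0,"y":-0.002,"z":0.001,"turn":0},{"x":0,"y":-0.002,"z":0.001,"turn":0},{"x":0,"y":-0.002,"z":0.001,"turn":0},{"x":0,"y":-0.002,"z":0.001,"turn":0}]' --jaw 1

```text
time: 43.62
eef_pos: [0.4343, 0.3348, 0.0289]
tcp_rot: [0.0, 0.116, 0.993, 0.0]
contact_force: [-0.8, -0.5, 6.1]
finger_gap: 0.396
```

Run:
```python
from h import *
s=read_state();print(s["eef_pos"],s["finger_gap"]*92)
go(.5388,.2744,.0298,76.63)
```

```text
[0.43434941 0.33476203 0.02888974] 36.42362669410393
row x -0.3852 y -0.1153 z -0.0030 turn 0.0000 cur [0.4343 0.3348 0.0289] yaw_y 76.64
```

>>> jog_arm --deltas '[{"x":0,"y":0,"z":-0.05,"turn":0},{"x":0,"y":0,"z":-0.13,"turn":0},{"x":-0.08,"y":-0.02,"z":-0.2,"turn":0},{"x":-0.2,"y":-0.06,"z":-0.2,"turn":0},{"x":-0.31,"y":-0.095,"z":-0.2,"turn":0},{"x":-0.37,"y":-0.112,"z":-0.2,"turn":0},{"x":-0.384,"y":-0.116,"z":-0.2,"turn":0},{"x":-0.384,"y":-0.116,"z":-0.2,"turn":0},{"x":-0.384,"y":-0.116,"z":-0.13,"turn":0},{"x":-0.384,"y":-0.116,"z":-0.08,"turn":0}]'

```text
time: 44.88
eef_pos: [0.5366, 0.2752, 0.0516]
tcp_rot: [-0.001, 0.115, 0.993, 0.0]
contact_force: [0.1, -0.6, -1.3]
finger_gap: 0.398
```

Run:
```python
from h import *
s=read_state();print(s["eef_pos"],s["finger_gap"]*92)
go(.5388,.2744,.0298,76.63)
```

```text
[0.53661682 0.27522021 0.05164169] 36.57562085562965
row x -0.0078 y -0.0010 z 0.0728 turn 0.0007 cur [0.5366 0.2752 0.0516] yaw_y 76.75
```

>>> jog_arm --deltas '[{"x":0,"y":0,"z":0.0,"turn":0},{"x":0,"y":0,"z":0.02,"turn":0},{"x":0,"y":0,"z":0.04,"turn":0},{"x":0,"y":0,"z":0.06,"turn":0},{"x":0,"y":0,"z":0.07,"turn":0},{"x":0,"y":0,"z":0.075,"turn":0},{"x":0,"y":0,"z":0.075,"turn":0},{"x":0,"y":0,"z":0.075,"turn":0}]'

```text
time: 45.88
eef_pos: [0.5383, 0.2741, 0.0301]
tcp_rot: [0.0, 0.116, 0.993, 0.0]
contact_force: [0.7, -0.8, -1.7]
finger_gap: 0.395
```

Run:
```python
from h import *
s=read_state();print(s["eef_pos"],s["contact_force"],s["finger_gap"]*92)
go(.5388,.2744,.0298,76.63)
```

```text
[0.53831378 0.27408625 0.03012636] [ 0.65088134 -0.84113359 -1.71540411] 36.37366818564561
row x -0.0013 y 0.0014 z 0.0011 turn 0.0000 cur [0.5383 0.2741 0.0301] yaw_y 76.63
```

Within 0.5 mm; lower the last millimetre and release.

>>> jog_arm --deltas '[{"x":0.0,"y":0.001,"z":0.002,"turn":0},{"x":0.0,"y":0.001,"z":0.004,"turn":0},{"x":0.0,"y":0.001,"z":0.005,"turn":0},{"x":0.0,"y":0.001,"z":0.005,"turn":0}]'

```text
time: 46.38
eef_pos: [0.5384, 0.2744, 0.0289]
tcp_rot: [0.0, 0.116, 0.993, 0.0]
contact_force: [-1.9, -1.4, 5.2]
finger_gap: 0.395
```

>>> jog_arm --deltas '[{"x":0,"y":0,"z":0,"turn":0},{"x":0,"y":0,"z":0,"turn":0},{"x":0,"y":0,"z":0,"turn":0},{"x":0,"y":0,"z":0,"turn":0},{"x":0,"y":0,"z":-0.1,"turn":0},{"x":0,"y":0,"z":-0.25,"turn":0},{"x":0,"y":0,"z":-0.35,"turn":0},{"x":0,"y":0,"z":-0.35,"turn":0},{"x":0,"y":0,"z":-0.35,"turn":0}]' --jaw -0.2

```text
time: 47.5
eef_pos: [0.5378, 0.2742, 0.1328]
tcp_rot: [-0.0, 0.116, 0.993, -0.0]
contact_force: [-0.2, 0.2, -0.9]
finger_gap: 0.602
```

Run:
```python
from h import *
s=read_state();print(s["eef_pos"],s["finger_gap"]*92)
w=wrist();crop(w,200,180,240,180,3.3,"w32.png")
go(.4252,.2402,.13,76.63)
```

```text
[0.53775118 0.27419142 0.13275913] 55.33990639662273
row x 0.3382 y -0.1962 z 0.0085 turn 0.0001 cur [0.5375 0.274  0.1323] yaw_y 76.64
```

View pics/w32.png

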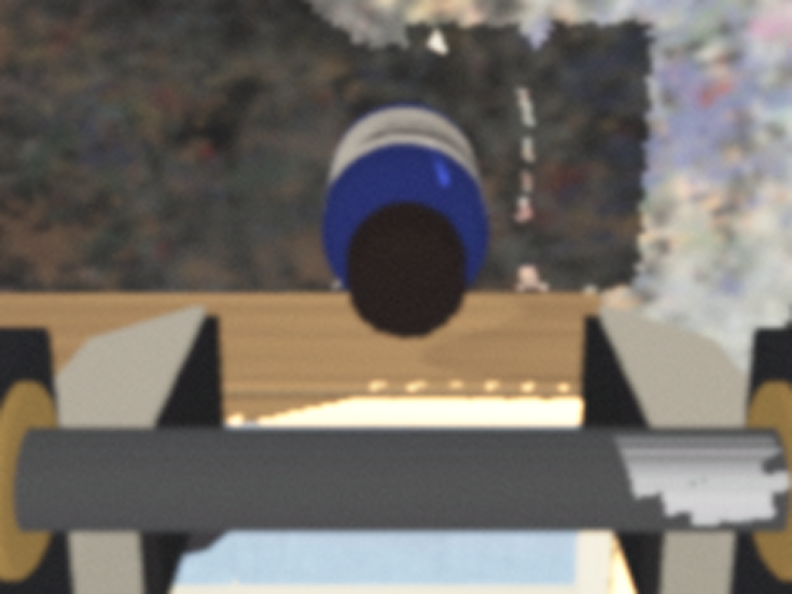

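>>> jog_arm --deltas '[{"x":0.15,"y":-0.09,"z":0,"turn":0},{"x":0.3,"y":-0.17,"z":0,"turn":0},{"x":0.338,"y":-0.196,"z":0,"turn":0},{"x":0.338,"y":-0.196,"z":0,"turn":0},{"x":0.338,"y":-0.196,"z":0,"turn":0},{"x":0.338,"y":-0.196,"z":0,"turn":0}]'

```text
time: 48.3
eef_pos: [0.4272, 0.2408, 0.1333]
tcp_rot: [0.0, 0.117, 0.993, 0.0]
contact_force: [-0.1, -0.1, 0.1]
finger_gap: 0.598
```

Run:
```python
from h import *
s=read_state();print(s["eef_pos"],s["finger_gap"]*92)
w=wrist();crop(w,200,180,240,180,3.3,"w33.png")
go(.4252,.2402,.0271,76.63)
```

```text
[0.42723978 0.24083368 0.13332003] 55.02773087484959
row x 0.0055 y -0.0031 z 0.3539 turn -0.0001 cur [0.427  0.2407 0.1333] yaw_y 76.60
```

View pics/w33.png

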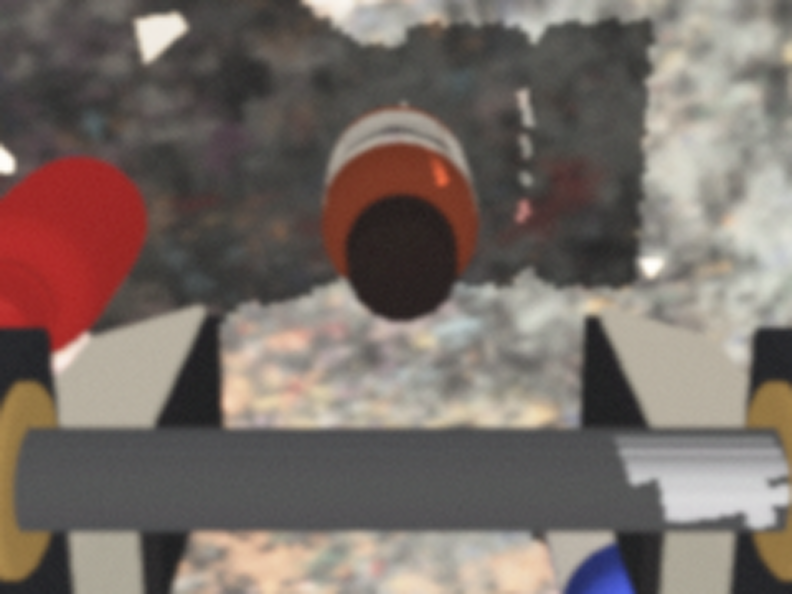

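>>> jog_arm --deltas '[{"x":0.005,"y":-0.002,"z":0.1,"turn":0},{"x":0.005,"y":-0.002,"z":0.2,"turn":0},{"x":0.005,"y":-0.002,"z":0.3,"turn":0},{"x":0.005,"y":-0.002,"z":0.35,"turn":0},{"x":0.005,"y":-0.002,"z":0.352,"turn":0},{"x":0.005,"y":-0.002,"z":0.352,"turn":0},{"x":0.005,"y":-0.002,"z":0.352,"turn":0}]'

```text
time: 49.22
eef_pos: [0.425, 0.2408, 0.0288]
tcp_rot: [0.001, 0.116, 0.993, 0.001]
contact_force: [-0.7, 0.3, -0.5]
finger_gap: 0.597
```

Run:
```python
from h import *
s=read_state();print(s["eef_pos"])
go(.4252,.2402,.0271,76.63)
```

```text
[0.42499734 0.24076792 0.02875067]
row x -0.0011 y -0.0017 z 0.0055 turn 0.0001 cur [0.425  0.2408 0.0288] yaw_y 76.64
```

>>> jog_arm --deltas '[{"x":-0.001,"y":-0.001,"z":0.003,"turn":0},{"x":-0.001,"y":-0.001,"z":0.003,"turn":0},{"x":-0.001,"y":-0.001,"z":0.003,"turn":0},{"x":-0.001,"y":-0.001,"z":0.003,"turn":0},{"x":-0.001,"y":-0.001,"z":0.003,"turn":0},{"x":-0.001,"y":-0.001,"z":0.003,"turn":0}]' --jaw 1

```text
time: 49.98
eef_pos: [0.4247, 0.24, 0.027]
tcp_rot: [0.0, 0.116, 0.993, 0.0]
contact_force: [-0.4, 0.0, 4.1]
finger_gap: 0.367
```

Run:
```python
from h import *
s=read_state();print(s["eef_pos"],s["finger_gap"]*92)
go(.5210,.1850,.0269,76.63)
```

```text
[0.42473114 0.24003998 0.02703181] 33.74501469395277
row x -0.3546 y -0.1043 z 0.0005 turn 0.0000 cur [0.4247 0.24   0.027 ] yaw_y 76.64
```

>>> jog_arm --deltas '[{"x":0,"y":0,"z":-0.05,"turn":0},{"x":0,"y":0,"z":-0.13,"turn":0},{"x":-0.08,"y":-0.03,"z":-0.2,"turn":0},{"x":-0.19,"y":-0.07,"z":-0.2,"turn":0},{"x":-0.29,"y":-0.095,"z":-0.2,"turn":0},{"x":-0.345,"y":-0.104,"z":-0.2,"turn":0},{"x":-0.354,"y":-0.104,"z":-0.2,"turn":0},{"x":-0.354,"y":-0.104,"z":-0.2,"turn":0},{"x":-0.354,"y":-0.104,"z":-0.13,"turn":0},{"x":-0.354,"y":-0.104,"z":-0.08,"turn":0}]'

```text
time: 51.22
eef_pos: [0.5194, 0.1859, 0.0502]
tcp_rot: [-0.001, 0.116, 0.993, 0.0]
contact_force: [0.2, -0.7, -1.1]
finger_gap: 0.369
```

>>> jog_arm --deltas '[{"x":0,"y":0,"z":0.0,"turn":0},{"x":0,"y":0,"z":0.02,"turn":0},{"x":0,"y":0,"z":0.04,"turn":0},{"x":0,"y":0,"z":0.06,"turn":0},{"x":0,"y":0,"z":0.07,"turn":0},{"x":0,"y":0,"z":0.075,"turn":0},{"x":0,"y":0,"z":0.075,"turn":0},{"x":0,"y":0,"z":0.075,"turn":0}]'

```text
time: 52.22
eef_pos: [0.5209, 0.1851, 0.0286]
tcp_rot: [0.0, 0.116, 0.993, 0.0]
contact_force: [1.2, -0.1, -1.0]
finger_gap: 0.371
```

Run:
```python
from h import *
s=read_state();print(s["eef_pos"],s["contact_force"],s["finger_gap"]*92)
go(.5210,.1850,.0269,76.63)
```

```text
[0.52085294 0.18508263 0.02859198] [ 1.16320236 -0.05225363 -1.0086014 ] 34.13889133382872
row x -0.0005 y -0.0002 z 0.0056 turn 0.0000 cur [0.5209 0.1851 0.0286] yaw_y 76.63
```

>>> jog_arm --deltas '[{"x":0.0,"y":0.0,"z":0.002,"turn":0},{"x":0.0,"y":0.0,"z":0.004,"turn":0},{"x":0.0,"y":0.0,"z":0.005,"turn":0},{"x":0.0,"y":0.0,"z":0.006,"turn":0},{"x":0.0,"y":0.0,"z":0.006,"turn":0}]'

```text
time: 52.85
eef_pos: [0.5209, 0.1851, 0.027]
tcp_rot: [0.0, 0.116, 0.993, 0.0]
contact_force: [-0.7, -0.6, 7.0]
finger_gap: 0.371
```

>>> jog_arm --deltas '[{"x":0,"y":0,"z":0,"turn":0},{"x":0,"y":0,"z":0,"turn":0},{"x":0,"y":0,"z":0,"turn":0},{"x":0,"y":0,"z":0,"turn":0},{"x":0,"y":0,"z":-0.1,"turn":0},{"x":0,"y":0,"z":-0.25,"turn":0},{"x":0,"y":0,"z":-0.45,"turn":0},{"x":0,"y":0,"z":-0.65,"turn":0},{"x":0,"y":0,"z":-0.77,"turn":0},{"x":0,"y":0,"z":-0.77,"turn":0}]' --jaw -0.2

```text
time: 54.1
eef_pos: [0.5223, 0.1856, 0.2607]
tcp_rot: [0.002, 0.116, 0.993, 0.002]
contact_force: [0.7, 0.3, -0.2]
finger_gap: 0.6
```

Run:
```python
from h import *
s=read_state();print(s["eef_pos"],s["contact_force"])
go(.62576,.20670,.2585,77.4)
```

```text
[0.52226548 0.18558994 0.26069801] [ 0.72879961  0.29886051 -0.2476326 ]
row x -0.3193 y 0.1482 z 0.0093 turn -0.0043 cur [0.5223 0.1856 0.2607] yaw_y 76.63
```

Now go to the same view pose as before the job (w3) to compare bottle positions.

>>> jog_arm --deltas '[{"x":-0.318,"y":0.148,"z":0.004,"turn":-0.004},{"x":-0.318,"y":0.148,"z":0.004,"turn":-0.004},{"x":-0.318,"y":0.148,"z":0.004,"turn":-0.004},{"x":-0.318,"y":0.148,"z":0.004,"turn":-0.004},{"x":-0.318,"y":0.148,"z":0.004,"turn":-0.004},{"x":-0.318,"y":0.148,"z":0.004,"turn":-0.004},{"x":-0.318,"y":0.148,"z":0.004,"turn":-0.004}]'

```text
time: 54.98
eef_pos: [0.6235, 0.2063, 0.2568]
tcp_rot: [0.0, 0.11, 0.994, 0.0]
contact_force: [0.7, 0.5, -0.4]
finger_gap: 0.606
```

Run:
```python
from h import *
s=read_state();print(s["eef_pos"])
w=wrist();crop(w,210,85,220,160,3.6,"w40.png");np.save("w40.npy",w,allow_pickle=True)
w0=np.load("w3.npy",allow_pickle=True).item()
def cen(w,kind,z):
    h=cv2.cvtColor(w["color"],cv2.COLOR_RGB2HSV)
    if kind=="o": m=cv2.inRange(h,(3,110,60),(18,255,255))
    else: m=cv2.inRange(h,(108,150,50),(130,255,255))
    m[:85]=0;m[150:]=0;m[:,:230]=0;m[:,420:]=0
    n,l,st,_=cv2.connectedComponentsWithStats(m);i=1+np.argmax(st[1:,4])
    pts=np.argwhere(l==i)[:,::-1].astype(np.int32);(u,v),r=cv2.minEnclosingCircle(pts);hull=cv2.convexHull(pts);M=cv2.moments(hull)
    return (M["m10"]/M["m00"],M["m01"]/M["m00"]),r,plane(w,M["m10"]/M["m00"],M["m01"]/M["m00"],z).round(4)
for k in"ob": print(k,cen(w0,k,.055),cen(w,k,.055))
c=camera("scene");d=camera("side")
c0=cv2.imread("pics/scene0.png")[185:265,190:240];d0=cv2.imread("pics/side0.png")[140:220,225:275]
f=lambda x:cv2.resize(x,None,fx=7,fy=7,interpolation=2)
A=np.hstack([f(c0)[:,:,:],f(c["color"][185:265,190:240,::-1])]);cv2.imwrite("pics/cmpc.png",A)
A=np.hstack([f(d0),f(d["color"][140:220,225:275,::-1])]);cv2.imwrite("pics/cmpd.png",A)
crop(c,320,220,160,120,5,"fin.png")
```

```text
[0.62349889 0.20625699 0.25683708]
o ((278.2333840690005, 122.79299847792998), 19.006677627563477, array([0.5227, 0.1854, 0.055 ])) ((279.4372163388805, 125.11228777945873), 18.868061065673828, array([0.5232, 0.1856, 0.055 ]))
b ((365.89314445610347, 118.24361664917802), 19.293880462646484, array([0.5378, 0.2729, 0.055 ])) ((366.98821721311475, 120.1320013661202), 19.735410690307617, array([0.538 , 0.2727, 0.055 ]))
```

View pics/w40.png

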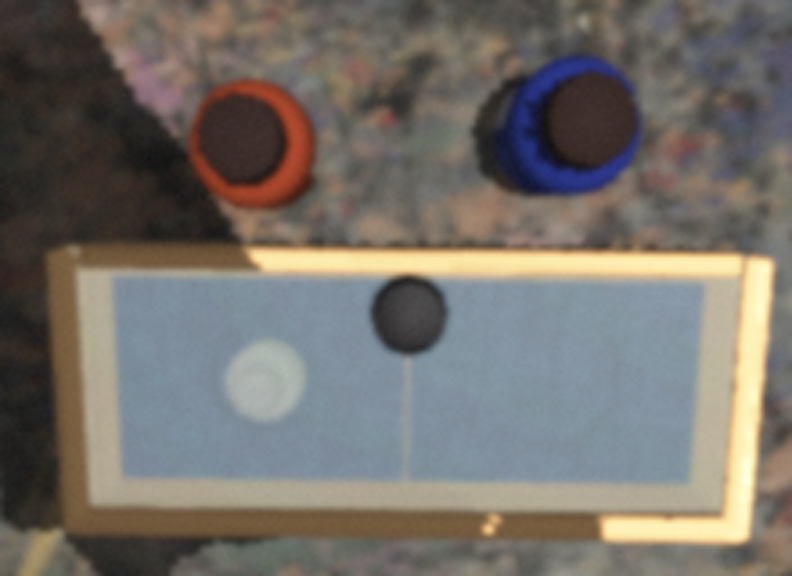

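View pics/cmpc.png

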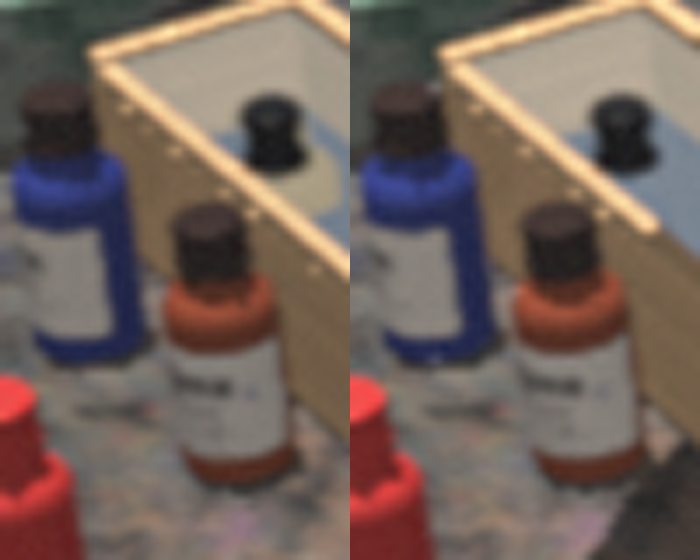

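View pics/cmpd.png

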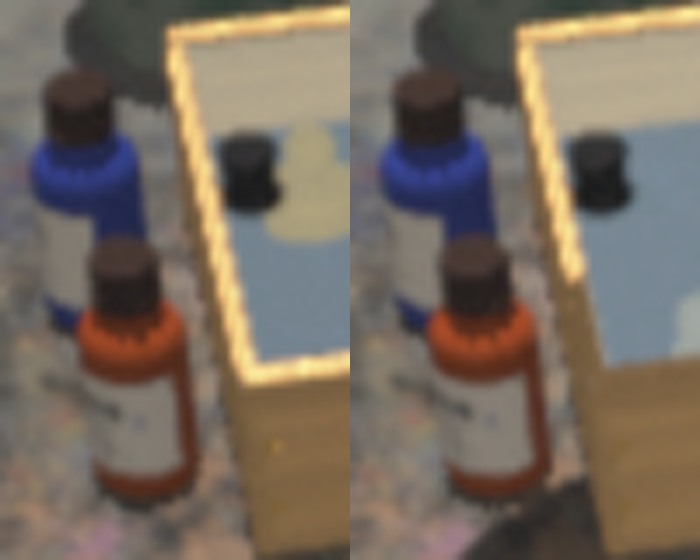

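View pics/fin.png

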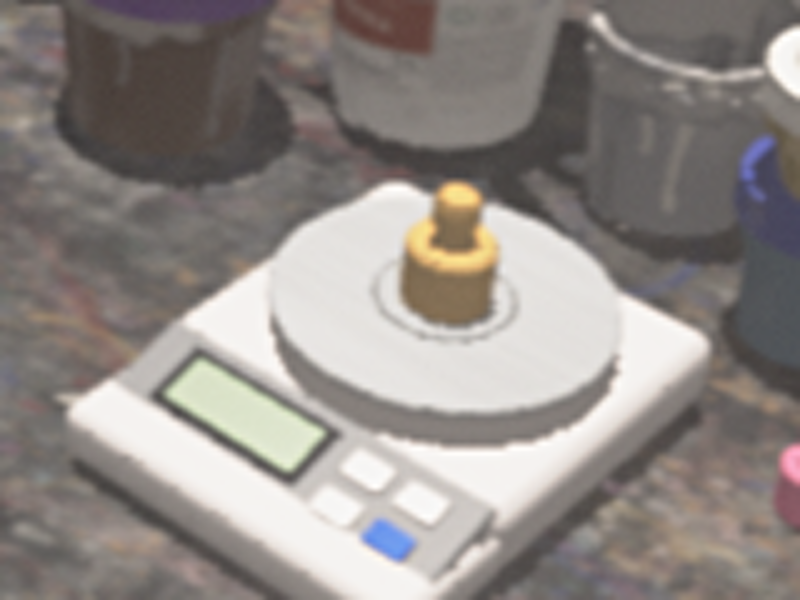

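```bash
python3 -c "
from workcell import *
print(hand_in())"
```

```text
the job is handed in; nothing more can be done
None
```

The job is done and handed in at about 55 s of the 144 s allowed. I moved both bottles aside, opened the lid fully, put the steel weight into the small pocket, and set the brass weight gently on the scale's ring. I then shut the lid to its stop and put the bottles back.

What the last pictures and readings showed:
- **Bottles:** both stand upright, within about 0.5 mm of their first places when compared from the same wrist-camera viewpoint as before the job. The scene and side pictures match the starting ones too.
- **Lid:** it is shut. When I pushed it a little further, the force rose to about 9 N and the lid moved under 1 mm.
- **Weights:** the steel weight is in its pocket under the lid. The brass weight stands upright inside the ring, about 1–2 mm off its centre.
- **Left alone:** I did not touch the purple-lidded tub, the red bottle or the pink look-alike weight.

Two things disagreed:
- **Camera offset:** the wrist camera and the two fixed cameras differed by about 4–5 mm in y around the case. I went by the wrist camera, checking the fingers against each object.
- **Set-down force:** parking the bottles gave brief contact forces of 17 to 20 N at the wrist. I lowered them more slowly on the way back, with 5 to 7 N.

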